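# Recharge and seal the humidity-buffer chest

### The arm

A 7-joint arm with a two-finger parallel gripper is mounted at the origin on the work surface. World frame = base frame: x ahead of the robot, y to its left, z up, the work surface at z = 0. Lengths are in m, angles in rad, forces in N, time in s.
With the tool pointing down it reaches from about 0.35 to 0.9 m from the base axis. Payload 8.1 kg.
Tool frame: the origin (TCP) lies on the centre line of the jaws, within the pads' length; the fingertips stand arm.tip_extent ahead of it and the grasp point (between the pads) lies 3 mm ahead of it (arm.tip_extent is the distance from the TCP to the fingertips, in m); y points along the fingers, z is the direction in which the jaws open and shut, and the axes are right-handed (so a half turn about y gives the same grasp; the last joint's range is limited). The gripper opens to 92 mm and grips with 3 to 60 N. Pads are 19 mm wide; open, the fingers measure 130 mm over their backs; the gripper's body (75 mm by 190 mm) begins 47 mm behind the grasp point.
Start: joints at [-1.369, 0.434, 0.025, 1.573, -0.012, 1.134, -0.075], TCP at [0.188, 0.596, 0.249] pointing down, gripper open.
Joint ranges: [-2.62, 2.62], [-0.44, 2.09], [-1.27, 1.32], [0.08, 2.57], [-1.32, 4.46], [0.12, 2], [-2.74, 2.74]. Speed limits (rad/s): [2.22, 2.22, 3.01, 3.01, 3.14, 3.14, 3.14].

### API

Orientations are given as a rotation vector (axis times angle).
In Python, from cell import observe, get_image, sign_off, boxes_of, place_of, arm gives the robot as it stands.
- The arm moves only by the tool arm_command, never from a script. Its argument "plan" is a list of rows, each a list of 2 entries, a list of its own where there are three numbers: the shift along the tool's x, y, z in m, then the turn, a rotation vector about the tool's x, y, z in degrees. In form: [[[tx, ty, tz], [ax, ay, az]], ...]. A call has 1 to 5 rows; each row is the pose to reach, as a shift and turn from the pose commanded when the call began, along the tool's axes at that moment; what a row does not reach only later rows make up. A row lasts 1/10 s, in which the tool goes at most 50 mm and 8.59 degrees, less where a joint would pass 70% of its speed; a pose out of reach is approached as far as the arm can. A call with a gripper value outside its range is refused whole. "fingers" is the closure, from -1 (fully open) to 1 (shut), set as the call begins (left out, the last holds). The fingers move at their own pace and stop on an object; "squeeze" is the grip in N (left out, the last holds). Time passes only in rows, so rows that repeat a pose let the fingers close. It gives the time, the measured TCP pose, the force and the opening at its end, in the units of the state.
- observe(): the state, without advancing time (a new reading comes with each control period).
- get_image(name): name is "scene" or "top"; returns a dict with "color" (420x560x3 uint8, red, green, blue), "camera_matrix" (3x3 intrinsics, pixels), "distortion" ([k1, k2, p1, p2, k3] as OpenCV has them; the pictures are not rectified), "world_to_cam" (4x4, takes a point from world to camera coordinates). Camera axes: x right, y up, looking along -z (the intrinsics and any distortion apply to the point x, -y, -z); pixel columns grow to the right and rows downward; lengths in m; the calibration is good to about 2 mm. A picture is of the moment at which its call begins. There is no depth.
- sign_off(): hands the job in, once; it reports no verdict.
Trained networks look in a picture, given as the dict that the camera call returned (one of the last four; its "shot" number tells which), for a name from the list of things; names that differ only in an ending like _2 or _b are one class to them, and where a whole thing is asked for, a point or a joint stands for the part that bears it (a point fixed in the world has none). Each returns a list of dicts, best first, with "confidence" (0 to 1); they miss things now and then, are a little off and sometimes report something else, mostly with a low value. They report only what shows in the picture. A call takes as long as a camera call. They do not tell look-alikes from the thing itself.
- boxes_of(picture, thing): "point" ([column, row] in pixels, amid what is visible of it).
- place_of(picture, thing): "point" ([column, row] in pixels: a listed point, or the origin of a listed thing).
The state is a dict: "clock": time; "joints": joint angles; "dq": joint speeds; "joint_efforts": joint torques, N m; "position": TCP position; "ee_rot": TCP orientation; "force": force on the tool from outside, world axes, zero at the start; "ft_torque": the same for the moment, N m; "width": opening from 0.0 (shut) to 1.0 (fully open).
Only numpy, scipy, OpenCV 4.12 (cv2) and the standard library are available. Lean on these libraries where they do the work, as an engineer would, in place of code of your own. Each camera call takes 0.05 s, during which the arm holds its last target.

### The job

On the paper conservator's bench, lower the white humidity-buffer ball gently to the bottom of the open chest's well and leave it sitting in the small ring there, then swing the access panel shut. Turn the panel's quarter-turn fastener clockwise until its slot lines up with the two raised marks beside it, then press the panel down with the fingers, fully home against the frame but without leaning hard on it, and finish while still holding it pressed. Leave the beaker, jar and brush where they are.

Things in the scene. Friction and masses are not known exactly. Their poses are not given: they have to be found in the camera images.
- chest: fixed grey painted open-topped box 200 (its x) x 170 (its y) x 115 mm high; walls and floor 12 mm thick, so the well is 176 x 146 mm and 103 mm deep. Origin: centre of its underside, on the table; z up. The panel is hinged along its +y top edge; a flat dial (9 mm proud) is on its -x face. It stands at a different place and yaw (up to 0.3 rad) each time.
- seat (a point): centre of the well's floor, in the middle of the small black ring there (outer radius 24, inner radius 17, 8 mm high). The ball sitting in the ring has its centre 28 mm above this point.
- ball_center (a point): centre of the white ball, 52 mm diameter, about 0.12 kg, smooth. It is loose.
- stand: fixed grey ring (outer radius 24, inner radius 17, 8 mm high) on the table on which the ball waits, the ball's centre 28 mm above the table. Origin: centre of its underside.
- hinge (a joint): angle of the access panel, rad: 0 shut (panel level over the well), 1.57 standing upright, 1.95 fully open. The axis runs along the chest's x, 90 mm to +y of the chest's origin and 121 mm above the table; opening raises the panel's -y edge. The hinge is stiff: the panel stays wherever it is left (about 0.35 N m of friction), so pushing its outer face near the free edge takes 1 to 4 N.
- panel: plain aluminium plate 200 (x) x 170 (y) x 10 mm thick. Origin: centre of its underside (the face towards the well); z out of its outer face; when shut its axes are the chest's axes and it lies over the chest, outline to outline. The hinge axis lies in the plane of the underside, 90 mm to +y of the origin; the free edge is at y = -85 mm. Shut but not pressed its underside rests on a gasket 6 mm above the chest's rim, outer face 131 mm above the table; pressed home, 125 mm.
- squeeze (a joint): how far the panel is pressed towards the frame against its springy gasket, m: 0 not pressed, 0.006 fully home, where it stops dead. When shut it begins to give at about 3 N and is home at about 9 N; 10 to 20 N is plenty, over 30 N is leaning hard. It springs back when released.
- fastener (a joint): turn of the quarter-turn fastener, rad, growing clockwise seen from outside the panel (from above when shut). At 0 the wing and its slot lie along the panel's y; at 1.571 they lie along the panel's x, in line with the two raised marks (bars 20 x 4 x 2 mm, centred 36 mm either side of the fastener). It does not stop there (the end stop is at 2.1). It stays where left (0.06 N m of friction).
- wing (a point): point on the fastener's axis, 18 mm above the panel's outer face, at mid height of its wing. The fastener is 40 mm to -y of the panel's centre: a round head (radius 20, 6 mm high) and on it an upright wing 12 mm thick, 40 mm long, from 6 to 30 mm above the panel's outer face, with a dark slot along its top. The wing can be pinched across its 12 mm.
- beaker: loose glass beaker, 84 mm across, 110 mm high, bystander. Origin: centre of its underside.
- jar: loose closed white jar, 66 mm across, 85 mm high, bystander. Origin: centre of its underside.
- brush: loose flat brush, 200 x 42 x 20 mm, lying on the table, bystander. Origin: about its middle, at the table; x towards the bristles.
There are look-alikes about, which are no part of the job. Leave any red look-alike of the part that bears ball_center alone.

How it is judged:
By the outcome, as a careful person would: the job done as asked, in the order asked, and still so for the second after the job is handed in, while the arm keeps its last pose, push and grip.
It also fails if it takes over 72 s, if anything falls off the work surface, if the arm or the gripper's body presses on something with over 40 N, if the wrist force passes 120 N, or if a joint passes its speed limit or range.

## Working session

There is one attempt and no reset: what is moved stays moved. The work goes in short steps, Python scripts to look and compute and a tool call to move; the robot and the scene stay as the last step left them, time stands still between calls to the robot, and variables do not carry over. Pictures are saved under pics/ and viewed, and the job is handed in when it is done.

Besides the shell and the picture viewer there is one more tool, called after "Request:" as name(argument=value, ...) on one line, values as JSON. arm_command: Moves the arm, as the interface text tells. Its arguments: {"type":"object","properties":{"plan":{"type":"array","items":{"type":"array"}},"fingers":{"type":"number"},"squeeze":{"type":"number"}},"required":["plan"]}

```bash
ls; mkdir -p pics; cat > h.py <<'E'
import numpy as np, cv2
from cell import observe, get_image, boxes_of, place_of, arm
def save(im,n): cv2.imwrite('pics/'+n,im['color'][:,:,::-1])
def proj(im,P):
    P=np.atleast_2d(P).astype(float);T=np.array(im['world_to_cam'])
    c=P@T[:3,:3].T+T[:3,3]; c=c*[1,-1,-1]
    return cv2.projectPoints(c.reshape(-1,1,3),np.zeros(3),np.zeros(3),np.array(im['camera_matrix']),np.array(im['distortion'],float))[0].reshape(-1,2)
def ray(im,px):
    u=cv2.undistortPoints(np.array(px,float).reshape(1,1,2),np.array(im['camera_matrix']),np.array(im['distortion'],float)).reshape(2)
    T=np.array(im['world_to_cam']);d=T[:3,:3].T@np.array([u[0],-u[1],-1.]);o=-T[:3,:3].T@T[:3,3]
    return o,d/np.linalg.norm(d)
def atz(im,px,z):
    o,d=ray(im,px);return o+d*(z-o[2])/d[2]
def tri(obs):
    A=np.zeros((3,3));b=np.zeros(3)
    for im,px in obs:
        o,d=ray(im,px);M=np.eye(3)-np.outer(d,d);A+=M;b+=M@o
    return np.linalg.solve(A,b)
E
python3 - <<'E'
from h import *
np.set_printoptions(precision=4,suppress=True)
s=observe();print(s); print(arm, getattr(arm,'tip_extent',None))
a=get_image('scene');b=get_image('top');save(a,'s0.png');save(b,'t0.png')
for n in ['chest','seat','ball_center','stand','hinge','panel','wing','fastener','beaker','jar','brush']:
    for im,k in((a,'s'),(b,'t')):
        try:print(n,k,[(np.round(d['point'],1).tolist(),round(d['confidence'],2)) for d in place_of(im,n)])
        except Exception as e: print(n,e)
for im in(a,b):print(im['world_to_cam'],im['camera_matrix'],im['distortion'])
E
```

```text
pics
{'clock': 0.0, 'joints': array([-1.3686,  0.4352,  0.025 ,  1.5741, -0.0116,  1.134 , -0.0751]), 'dq': array([-0.0003,  0.0013,  0.0007, -0.0018, -0.0006, -0.0012,  0.0018]), 'joint_efforts': array([  0.    , -66.7846,   0.9845, -31.4441,  -0.0607,   0.0432,
         0.0002]), 'position': array([0.1875, 0.5957, 0.2479]), 'ee_rot': array([-1.5591,  0.2394, -0.2392]), 'force': array([-0.0133, -0.8179,  0.117 ]), 'ft_torque': array([ 0.0062, -0.0152,  0.0313]), 'width': 1.000952122845103}
<Robot object at 0x7f5891b67e00> 0.022
chest s [([266.5, 243.0], 0.94)]
chest t [([292.2, 215.2], 0.74)]
seat s [([264.7, 241.5], 0.81)]
seat t [([290.7, 209.2], 0.93)]
ball_center s [([178.9, 283.5], 0.86), ([134.3, 298.6], 0.63), ([183.8, 240.4], 0.58)]
ball_center t [([400.6, 223.7], 0.86), ([373.9, 217.2], 0.7)]
stand s [([178.5, 282.4], 0.55), ([178.7, 291.2], 0.52)]
stand t [([230.3, 187.4], 0.5)]
hinge it knows: ball_center, beaker, brush, chest, jar, panel, seat, stand, wing
hinge it knows: ball_center, beaker, brush, chest, jar, panel, seat, stand, wing
panel s []
panel t [([248.1, 1
[... 262 characters left out ...]
er t [([355.0, 173.4], 0.82)]
jar s [([343.6, 150.3], 0.64)]
jar t [([159.7, 257.9], 0.89)]
brush s [([387.9, 193.6], 0.77)]
brush t [([163.5, 187.6], 0.56)]
[[ 0.6005  0.7994  0.0168 -0.3827]
 [-0.6259  0.4569  0.6321  0.2608]
 [ 0.4976 -0.3901  0.7747 -1.4239]
 [ 0.      0.      0.      1.    ]] [[500.0117   0.     286.0143]
 [  0.     500.0117 208.8686]
 [  0.       0.       1.    ]] [-0.0487  0.      0.      0.      0.    ]
[[ 0.0173 -0.9997  0.0189  0.0151]
 [ 0.9893  0.0198  0.1443 -0.5588]
 [-0.1446  0.0162  0.9894 -1.1659]
 [ 0.      0.      0.      1.    ]] [[454.1067   0.     282.9608]
 [  0.     454.1067 206.9002]
 [  0.       0.       1.    ]] [0.0199 0.     0.     0.     0.    ]
```

```bash
python3 -c "
import cv2
for n in 'st':
    i=cv2.imread(f'pics/{n}0.png');cv2.imwrite(f'pics/{n}0b.png',cv2.resize(i,None,fx=1.42,fy=1.42,interpolation=cv2.INTER_CUBIC))"
```

```text
(no output)
```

View pics/s0.png

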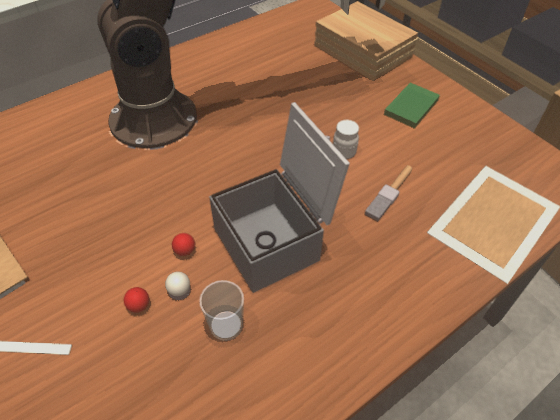

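View pics/t0b.png

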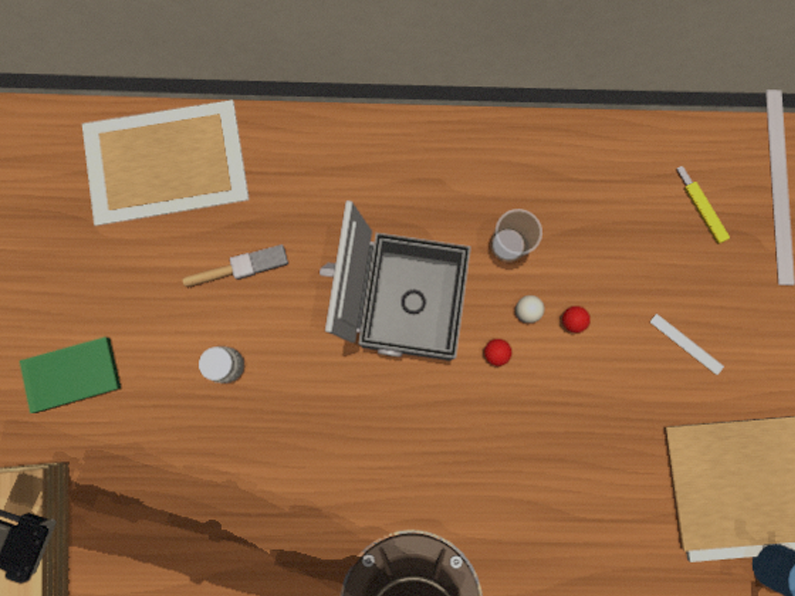

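White ball: top (373,217), scene (178,284). The red ones at top (400,224) and (351,248) are look-alikes. I'll confirm it in an enlarged crop and measure the chest corners there too.

```bash
python3 -c "
import cv2
i=cv2.imread('pics/t0.png')[130:270,220:420];cv2.imwrite('pics/t0c.png',cv2.resize(i,None,fx=4,fy=4,interpolation=cv2.INTER_CUBIC))
i=cv2.imread('pics/s0.png')[160:310,120:350];cv2.imwrite('pics/s0c.png',cv2.resize(i,None,fx=3.4,fy=3.4,interpolation=cv2.INTER_CUBIC))"
```

```text
(no output)
```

View pics/t0c.png

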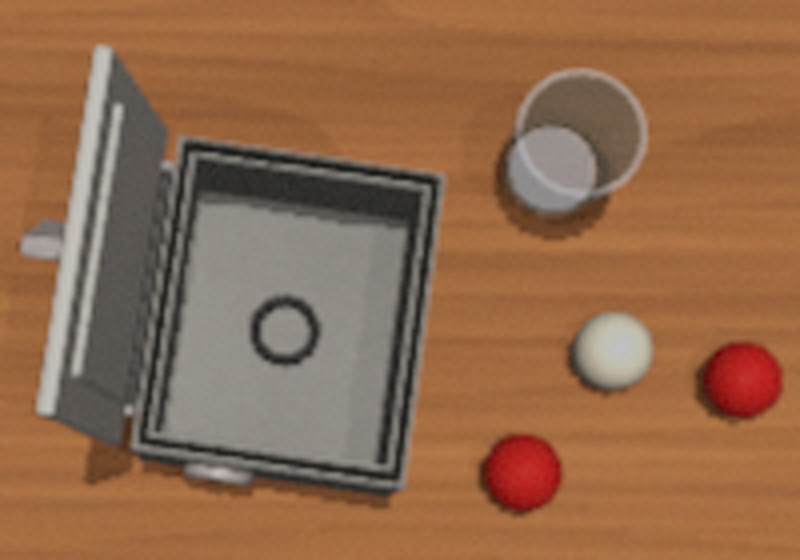

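View pics/s0c.png

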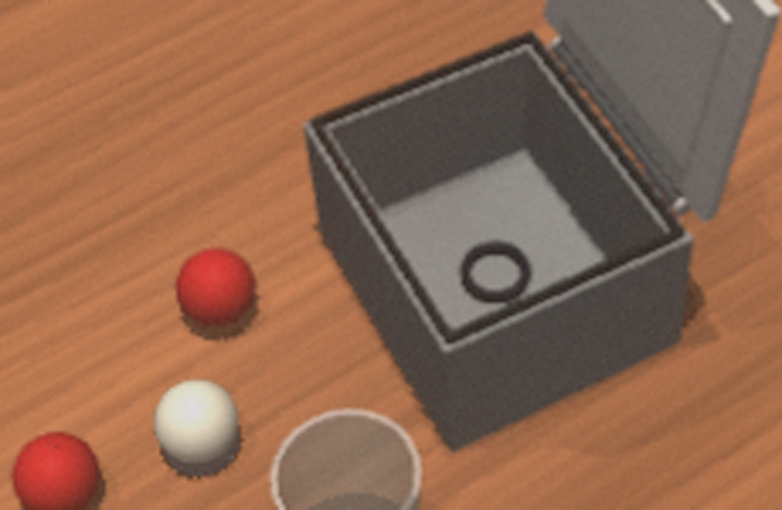

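Both crops confirm one white ball: top crop (613,350), scene crop (197,423), between two red ones. I'll fit the chest pose and the panel angle.

```bash
cat > fit.py <<'E'
from h import *
from scipy.optimize import least_squares
np.set_printoptions(precision=4,suppress=True)
a=get_image('scene');b=get_image('top')
ct=lambda p:(np.array(p)+.5)/4-.5+[220,130]
cs=lambda p:(np.array(p)+.5)/3.4-.5+[120,160]
obs=[(b,ct((182,138)),(.1,.085,.115)),(b,ct((444,177)),(.1,-.085,.115)),(b,ct((405,485)),(-.1,-.085,.115)),(b,ct((135,455)),(-.1,.085,.115)),(b,ct((285,331)),(0,0,.018)),
(a,cs((307,125)),(-.1,-.085,.115)),(a,cs((531,35)),(-.1,.085,.115)),(a,cs((447,347)),(.1,-.085,.115)),(a,cs((690,238)),(.1,.085,.115)),(a,cs((453,450)),(.1,-.085,0)),(a,cs((495,272)),(0,0,.018))]
def W(p,q):
    c,s=np.cos(p[2]),np.sin(p[2]);q=np.atleast_2d(q);return np.c_[p[0]+c*q[:,0]-s*q[:,1],p[1]+s*q[:,0]+c*q[:,1],q[:,2]]
f=lambda p:np.concatenate([proj(im,W(p,q))[0]-px for im,px,q in obs])
r=least_squares(f,[.55,0,-.1],loss='soft_l1');print('chest',r.x);print(f(r.x).reshape(-1,2))
p=r.x
# panel: outline corners, hinge angle t
def panel(t,q): # q in panel frame (z from underside)
    q=np.atleast_2d(q).astype(float);y=q[:,1]-.09;z=q[:,2]
    # opening t: free edge (-y) rises
    return np.c_[q[:,0],.09+y*np.cos(t)+z*np.sin(t)*1.0,.121-y*np.sin(t)+z*np.cos(t)]
po=[(b,ct((102,45)),(.1,-.085,.01)),(b,ct((40,412)),(-.1,-.085,.01)),]
g=lambda t:np.concatenate([proj(im,W(p,panel(t[0],q)))[0]-px for im,px,q in po])
r2=least_squares(g,[1.7]);print('hinge',r2.x,g(r2.x))
# ball
ball=tri([(b,ct((613,350))),(a,cs((197,423)))]);print('ball',ball, atz(b,ct((613,350)),.028),atz(a,cs((197,423)),.028))
print('red',atz(b,ct((522,472)),.026),atz(b,ct((742,380)),.026))
print('beaker top',atz(b,ct((582,133)),.11),'bottom',atz(b,ct((551,170)),.0))
print('seat',W(p,(0,0,.012)))
E
python3 fit.py
```

```text
chest [ 0.5483  0.0051 -0.1152]
[[-1.7347 -0.6828]
 [-0.4488 -1.4519]
 [-0.2106  0.4141]
 [-1.2348 -1.3166]
 [-0.5778 -0.3909]
 [-2.4293 -0.2111]
 [-0.5279 -1.4518]
 [-0.9075  1.7052]
 [ 0.1944 -0.4243]
 [-0.568   0.7173]
 [-0.7682 -0.6618]]
hinge [1.6968] [-0.8722  0.2709  0.6819  1.2229]
ball [ 0.5386 -0.2153  0.0249] [ 0.5374 -0.2164  0.028 ] [ 0.5415 -0.2142  0.028 ]
red [ 0.4547 -0.1552  0.026 ] [ 0.5191 -0.3033  0.026 ]
beaker top [ 0.6657 -0.1804  0.11  ] bottom [ 0.6664 -0.1806  0.    ]
seat [[0.5483 0.0051 0.012 ]]
```

```bash
cat > go.py <<'E'
# usage: go.py x y z [jawyaw_deg [tilt_deg]]: prints shift/turn from measured pose to target (tool down)
import sys
from h import *
from scipy.spatial.transform import Rotation as Ro
np.set_printoptions(precision=4,suppress=True)
s=observe();R=Ro.from_rotvec(s['ee_rot']).as_matrix();p=s['position']
jy=np.degrees(np.arctan2(R[1,2],R[0,2]))
print('t',s['clock'],'p',p,'jaw yaw',round(jy,2),'yaxis',R[:,1],'F',s['force'],'w',round(s['width'],3),'q',s['joints'])
if len(sys.argv)>3:
    t=np.array([float(v) for v in sys.argv[1:4]])
    y=np.radians(float(sys.argv[4])) if len(sys.argv)>4 else np.radians(jy)
    z=np.array([np.cos(y),np.sin(y),0]);yy=np.array([0,0,-1.]);x=np.cross(yy,z);Rt=np.c_[x,yy,z]
    print('shift mm',R.T@(t-p)*1000,'turn deg',np.degrees(Ro.from_matrix(R.T@Rt).as_rotvec()))
E
python3 go.py .539 -.2155 .25
```

```text
t 1.1 p [0.1876 0.5962 0.2487] jaw yaw 72.53 yaxis [ 0.  0. -1.] F [-0.9352  0.2693 -0.1868] w 0.998 q [-1.3686  0.4345  0.025   1.5732 -0.0116  1.134  -0.0751]
shift mm [ 578.8817   -1.2869 -668.7508] turn deg [-0.0017 -0.      0.0006]
```

Request:
arm_command(plan=[[[0,-0.05,0],[0,8,0]],[[0,-0.1,0],[0,16,0]],[[0.02,-0.15,-0.02],[0,24,0]],[[0.06,-0.16,-0.06],[0,32,0]],[[0.1,-0.16,-0.1],[0,40,0]]])

```text
clock: 1.6
position: [0.2449, 0.4873, 0.4102]
ee_rot: [-1.42, 0.785, -0.784]
force: [1.2, -0.2, -0.4]
width: 1.001
```

```bash
python3 go.py .539 -.2155 .3 -70
```

```text
t 1.6 p [0.2449 0.4873 0.4102] jaw yaw 32.3 yaxis [ 0.0015  0.0043 -1.    ] F [ 1.1548 -0.1647 -0.4333] w 1.001 q [-1.3655  0.2067  0.2057  1.5089 -0.0427  1.4258 -0.5943]
shift mm [ 751.5654  107.6673 -127.3645] turn deg [ -0.0026 102.3029  -0.2982]
```

Request:
arm_command(plan=[[[0.05,0,-0.01],[0,8,0]],[[0.1,0,-0.02],[0,16,0]],[[0.15,0,-0.03],[0,24,0]],[[0.2,0,-0.04],[0,32,0]],[[0.25,0,-0.05],[0,40,0]]])

```text
clock: 2.1
position: [0.3352, 0.2522, 0.408]
ee_rot: [-1.141, 1.309, -1.308]
force: [0.5, 1.0, -0.8]
width: 1.004
```

```bash
python3 go.py .539 -.2155 .3 -70
```

```text
t 2.1 p [0.3352 0.2522 0.408 ] jaw yaw -7.79 yaxis [ 0.0003  0.001  -1.    ] F [ 0.5175  0.9797 -0.7913] w 1.004 q [-1.179  -0.0396  0.3962  1.7778  0.015   1.3994 -0.9216]
shift mm [435.8027 107.6408 265.3071] turn deg [ 0.0232 62.205  -0.0548]
```

Request:
arm_command(plan=[[[0.05,0,0.015],[0,8,0]],[[0.1,0,0.03],[0,16,0]],[[0.145,0,0.05],[0,24,0]],[[0.19,0,0.07],[0,32,0]],[[0.235,0,0.09],[0,40,0]]])

```text
clock: 2.6
position: [0.3929, 0.0094, 0.4082]
ee_rot: [-0.69, 1.792, -1.79]
force: [1.4, 0.6, 0.4]
width: 0.997
```

```bash
python3 go.py .539 -.2155 .3 -70
```

```text
t 2.6 p [0.3929 0.0094 0.4082] jaw yaw -47.78 yaxis [ 0.001   0.0014 -1.    ] F [1.4374 0.6008 0.3941] w 0.997 q [-0.9086 -0.1416  0.6645  1.8383  0.0871  1.4142 -1.0963]
shift mm [ 43.109  107.9795 264.761 ] turn deg [ 0.0403 22.2191 -0.0923]
```

Request:
arm_command(plan=[[[0.01,0,0.045],[0,8,0]],[[0.02,0,0.09],[0,16,0]],[[0.03,0.02,0.14],[0,22,0]],[[0.04,0.04,0.185],[0,22,0]],[[0.043,0.06,0.23],[0,22,0]]], fingers=-0.5)

```text
clock: 3.1
position: [0.5152, -0.1858, 0.3493]
ee_rot: [-0.366, 2.025, -2.026]
force: [1.3, 2.1, 1.7]
width: 0.751
```

```bash
python3 go.py .539 -.2155 .2 -70; python3 - <<'E'
from h import *
a=get_image('scene');save(a,'s1.png')
i=a['color'][:,:,::-1]
b=get_image('top');save(b,'t1.png')
cv2.imwrite('pics/s1c.png',cv2.resize(i[60:330,60:360],None,fx=2.2,fy=2.2))
cv2.imwrite('pics/t1c.png',cv2.resize(b['color'][60:330,200:500,::-1],None,fx=2.2,fy=2.2))
E
```

```text
t 3.1 p [ 0.5152 -0.1858  0.3493] jaw yaw -69.43 yaxis [ 0.0017 -0.0001 -1.    ] F [1.2694 2.1452 1.6524] w 0.751 q [-0.4766  0.317   0.9865  1.6577 -0.273   1.3127 -0.6547]
shift mm [-11.6136 149.323   36.0436] turn deg [-0.0418  0.5651 -0.089 ]
```

View pics/s1c.png

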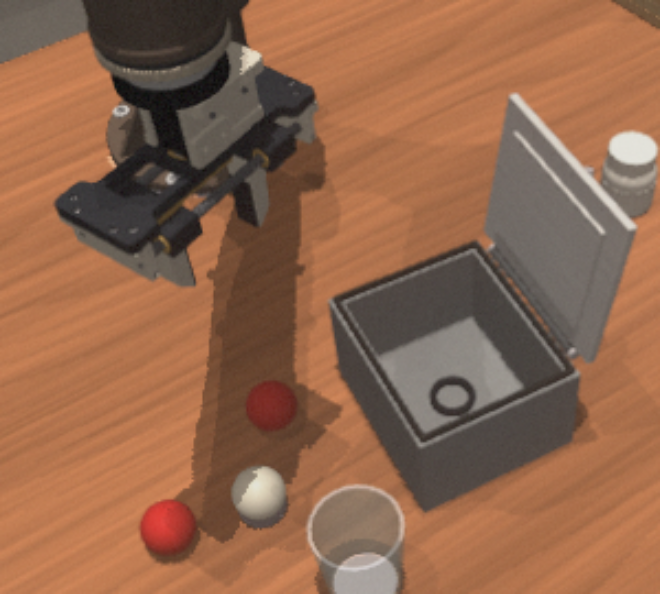

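View pics/t1c.png

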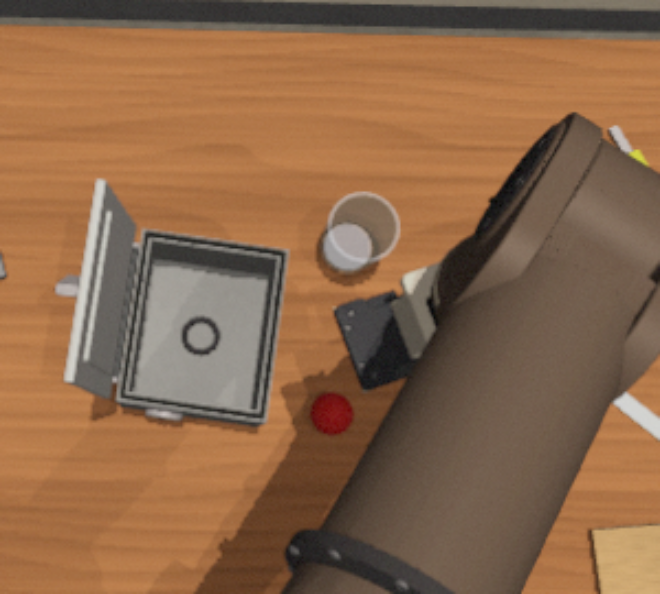

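The pictures show the 190 mm plate lies along the jaw direction, so it can't enter the well. I'll grip with the fingertips only. First I'll refine the ball centre by colour from the first pictures.

```bash
python3 - <<'E'
from h import *
np.set_printoptions(precision=4,suppress=True)
a=get_image('scene');b=get_image('top');R={}
from scipy.optimize import least_squares
for k,im,f,c in(('s',a,'pics/s0.png',(178,284)),('t',b,'pics/t0.png',(373,217))):
    i=cv2.imread(f).astype(int);B,G,Rr=i[...,0],i[...,1],i[...,2]
    m=((Rr-B)<60)&(Rr>110);yy,xx=np.mgrid[:420,:560];m&=np.hypot(xx-c[0],yy-c[1])<16
    n,l,st,ce=cv2.connectedComponentsWithStats(m.astype(np.uint8));j=1+np.argmax(st[1:,4]);print(k,st[j],ce[j])
    R[k]=(im,np.array([st[j][0]+st[j][2]/2-.5,st[j][1]+st[j][3]/2-.5]));print(R[k][1],atz(im,R[k][1],.028),atz(im,ce[j],.028))
print(tri(R.values()))
E
```

```text
s [165 272  25  24 467] [177.0278 283.3448]
[177.  283.5] [ 0.5396 -0.2145  0.028 ] [ 0.5393 -0.2143  0.028 ]
t [364 208  19  19 291] [373.2749 216.8797]
[373. 217.] [ 0.5377 -0.2167  0.028 ] [ 0.5381 -0.2175  0.028 ]
[ 0.5384 -0.2156  0.0273]
```

Request:
arm_command(plan=[[[-0.01,0.04,0.03],[0,0.5,0]],[[-0.0115,0.09,0.036],[0,0.5,0]],[[-0.0115,0.13,0.036],[0,0.5,0]],[[-0.0115,0.15,0.036],[0,0.5,0]],[[-0.0115,0.15,0.036],[0,0.5,0]]])

```text
clock: 3.8
position: [0.5368, -0.2107, 0.1984]
ee_rot: [-0.363, 2.034, -2.027]
force: [-0.0, 0.6, 1.4]
width: 0.749
```

```bash
python3 go.py .5386 -.2157 .056 -70
```

```text
t 3.8 p [ 0.5368 -0.2107  0.1984] jaw yaw -69.83 yaxis [-0.0023  0.0027 -1.    ] F [-0.003   0.6284  1.392 ] w 0.749 q [-0.3118  0.5137  0.8739  1.8036 -0.4533  1.0417 -0.4827]
shift mm [ -0.1701 142.3604   5.7932] turn deg [0.1921 0.1747 0.0705]
```

Request:
arm_command(plan=[[[0,0.035,0.003],[0,0,0]],[[0,0.07,0.005],[0,0,0]],[[0,0.1,0.005],[0,0,0]],[[0,0.1,0.005],[0,0,0]],[[0,0.1,0.005],[0,0,0]]])

```text
clock: 4.3
position: [0.5406, -0.2178, 0.1019]
ee_rot: [-0.357, 2.029, -2.03]
force: [-0.5, 0.5, -0.3]
width: 0.748
```

```bash
python3 go.py .5386 -.2157 .056 -70
```

```text
t 4.3 p [ 0.5406 -0.2178  0.1019] jaw yaw -69.89 yaxis [ 0.0024  0.     -1.    ] F [-0.5269  0.5305 -0.2891] w 0.748 q [-0.2243  0.6329  0.772   1.8823 -0.5767  0.8609 -0.3787]
shift mm [ 1.3001 45.9212 -2.7207] turn deg [-0.0465  0.1055 -0.1318]
```

Request:
arm_command(plan=[[[0.001,0.02,-0.002],[0,0,0]],[[0.001,0.038,-0.002],[0,0,0]],[[0.001,0.046,-0.002],[0,0,0]],[[0.001,0.046,-0.002],[0,0,0]],[[0.001,0.046,-0.002],[0,0,0]]])

```text
clock: 4.8
position: [0.5388, -0.217, 0.0552]
ee_rot: [-0.357, 2.03, -2.031]
force: [0.8, -0.4, 0.7]
width: 0.754
```

```bash
python3 go.py .5386 -.2157 .056 -70; python3 - <<'E'
from h import *
a=get_image('scene');save(a,'s2.png')
cv2.imwrite('pics/s2c.png',cv2.resize(a['color'][210:340,90:270,::-1],None,fx=4,fy=4,interpolation=cv2.INTER_CUBIC))
E
```

```text
t 4.8 p [ 0.5388 -0.217   0.0552] jaw yaw -69.96 yaxis [ 0.0021 -0.0005 -1.    ] F [ 0.7725 -0.3674  0.664 ] w 0.754 q [-0.1857  0.6902  0.7134  1.9162 -0.6394  0.7738 -0.3304]
shift mm [-0.3047 -0.8065 -1.3145] turn deg [-0.0678  0.0414 -0.1047]
```

View pics/s2c.png

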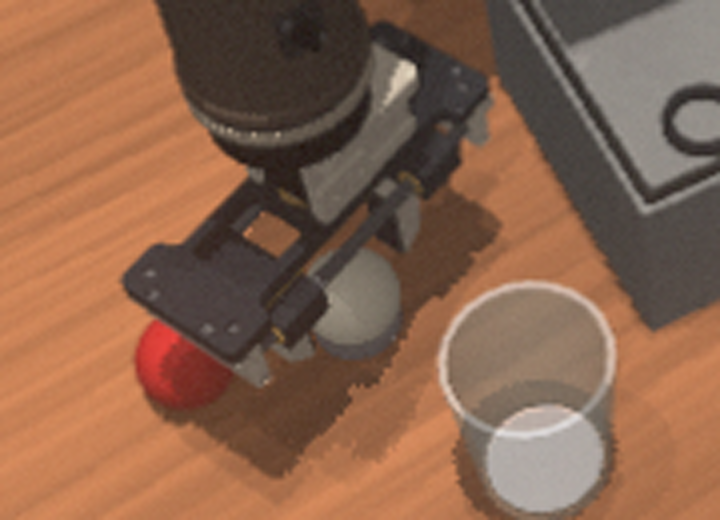

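The ball, at about (360,300) in the crop, is between the fingers. Gripping now.

Request:
arm_command(plan=[[[0,0,-0.001],[0,0,0]],[[0,0,-0.001],[0,0,0]],[[0,0,-0.001],[0,0,0]],[[0,0,-0.001],[0,0,0]],[[0,0,-0.001],[0,0,0]]], fingers=0.5, squeeze=12)

```text
clock: 5.35
position: [0.5376, -0.2156, 0.0537]
ee_rot: [-0.359, 2.031, -2.031]
force: [0.4, 0.9, 3.8]
width: 0.543
```

```bash
python3 go.py .5386 -.2157 .12 -70
```

```text
t 5.35 p [ 0.5376 -0.2156  0.0537] jaw yaw -69.96 yaxis [ 0.0002  0.0003 -1.    ] F [0.4013 0.9128 3.7831] w 0.543 q [-0.1867  0.6911  0.712   1.9193 -0.6405  0.7719 -0.3304]
shift mm [ -0.9589 -66.2523   0.3841] turn deg [ 0.0102  0.0373 -0.0184]
```

Request:
arm_command(plan=[[[0,-0.005,0],[0,0,0]],[[0,-0.015,0],[0,0,0]],[[0,-0.03,0],[0,0,0]],[[0,-0.04,0],[0,0,0]],[[0,-0.04,0],[0,0,0]]])

```text
clock: 5.85
position: [0.5385, -0.2163, 0.0956]
ee_rot: [-0.356, 2.029, -2.032]
force: [0.4, -0.4, -1.4]
width: 0.535
```

```bash
python3 go.py .5386 -.2157 .12 -70; python3 - <<'E'
from h import *
a=get_image('scene');save(a,'s3.png')
cv2.imwrite('pics/s3c.png',cv2.resize(a['color'][210:340,90:270,::-1],None,fx=4,fy=4,interpolation=cv2.INTER_CUBIC))
E
```

```text
t 5.85 p [ 0.5385 -0.2163  0.0956] jaw yaw -69.97 yaxis [ 0.0031 -0.0009 -1.    ] F [ 0.4123 -0.448  -1.41  ] w 0.535 q [-0.2237  0.6374  0.7666  1.8941 -0.5855  0.8449 -0.373 ]
shift mm [ -0.3793 -24.3674  -0.524 ] turn deg [-0.1098  0.031  -0.1491]
```

View pics/s3c.png

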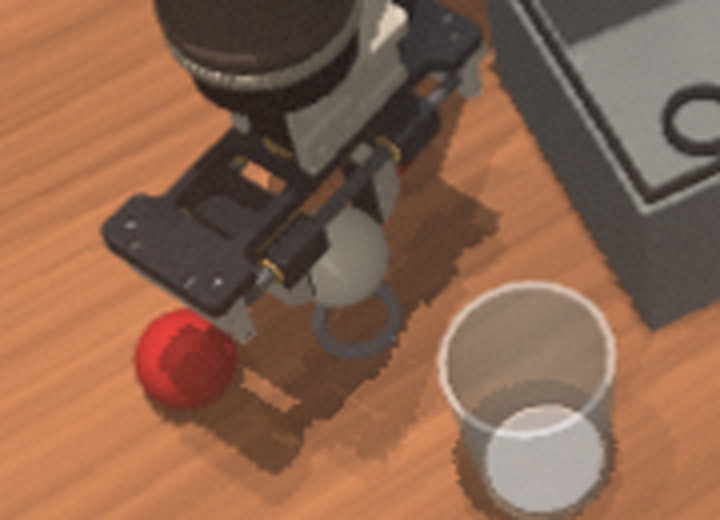

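Request:
arm_command(plan=[[[0,-0.03,0],[0,0,0]],[[0,-0.07,0],[0,0,0]],[[0,-0.11,-0.01],[0,-6,0]],[[0,-0.14,-0.03],[0,-12,0]],[[0,-0.15,-0.06],[0,-18,0]]])

```text
clock: 6.4
position: [0.5178, -0.161, 0.2464]
ee_rot: [-0.631, 1.833, -1.84]
force: [-0.5, 0.2, -1.8]
width: 0.537
```

```bash
python3 - <<'E'
from h import *
np.set_printoptions(precision=4,suppress=True)
a=get_image('scene');b=get_image('top');R=[]
for k,im,f,c in(('s',a,'pics/s0.png',(265,240)),('t',b,'pics/t0.png',(291,212))):
    g=cv2.imread(f,0).astype(int);yy,xx=np.mgrid[:420,:560];d=np.hypot(xx-c[0],yy-c[1])
    w=np.clip(100-g,0,None)*(d<(12 if k=='s' else 11))
    pts=np.argwhere(w>10)[:,::-1].astype(np.float32);
    w2=cv2.resize(g[c[1]-14:c[1]+15,c[0]-14:c[0]+15].astype(np.uint8),None,fx=12,fy=12,interpolation=cv2.INTER_CUBIC);cv2.imwrite(f'pics/ring_{k}.png',w2)
    e=cv2.fitEllipse(pts);cen=(w[...,None]*np.dstack([xx,yy])).sum((0,1))/w.sum();print(k,len(pts),e,cen);R.append((im,cen))
    print(atz(im,cen,.018))
print(tri(R))
E
python3 go.py .548 .0045 .24 -6.6
```

```text
s 181 ((265.552001953125, 240.3474884033203), (16.74747657775879, 18.21413803100586), 123.5276870727539) [265.6238 240.507 ]
[0.5533 0.0048 0.018 ]
t 105 ((290.7400817871094, 212.2814483642578), (15.040783882141113, 15.22180461883545), 109.09307861328125) [290.5923 212.287 ]
[0.5474 0.0043 0.018 ]
[0.5491 0.0056 0.0123]
t 6.5 p [ 0.5169 -0.156   0.2446] jaw yaw -51.56 yaxis [ 0.0015  0.003  -1.    ] F [ 0.7778  1.0268 -0.8139] w 0.541 q [-0.4287  0.372   0.8491  1.8347 -0.3191  1.0762 -0.3594]
shift mm [-124.1529    5.1319 -106.3827] turn deg [  0.0064 -44.9637  -0.1985]
```

Request:
arm_command(plan=[[[-0.03,0,-0.03],[0,-8,0]],[[-0.06,0,-0.06],[0,-16,0]],[[-0.09,0,-0.09],[0,-24,0]],[[-0.11,0,-0.1],[0,-32,0]],[[-0.124,0.005,-0.106],[0,-40,0]]])

```text
clock: 7.0
position: [0.5498, 0.003, 0.2381]
ee_rot: [-1.107, 1.356, -1.355]
force: [-1.0, 0.6, -1.1]
width: 0.539
```

Request:
arm_command(plan=[[[0,0,0],[0,-5,0]],[[0,0,0],[0,-5,0]],[[0,0,0],[0,-5,0]]])

```text
clock: 7.3
position: [0.549, -0.0003, 0.2381]
ee_rot: [-1.148, 1.302, -1.301]
force: [0.6, -1.0, -0.5]
width: 0.537
```

```bash
python3 go.py .549 .0048 .16 -6.6; python3 - <<'E'
from h import *
a=get_image('scene');save(a,'s4.png')
cv2.imwrite('pics/s4c.png',cv2.resize(a['color'][90:310,170:390,::-1],None,fx=2.7,fy=2.7,interpolation=cv2.INTER_CUBIC))
E
```

```text
t 7.3 p [ 0.549  -0.0003  0.2381] jaw yaw -7.22 yaxis [-0.0008 -0.0003 -1.    ] F [ 0.605  -0.9559 -0.4663] w 0.537 q [-0.5632  0.3536  0.6257  1.811  -0.2353  1.0527  0.0249]
shift mm [-5.0743 78.1008 -0.6216] turn deg [ 0.041  -0.6202  0.021 ]
```

View pics/s4c.png

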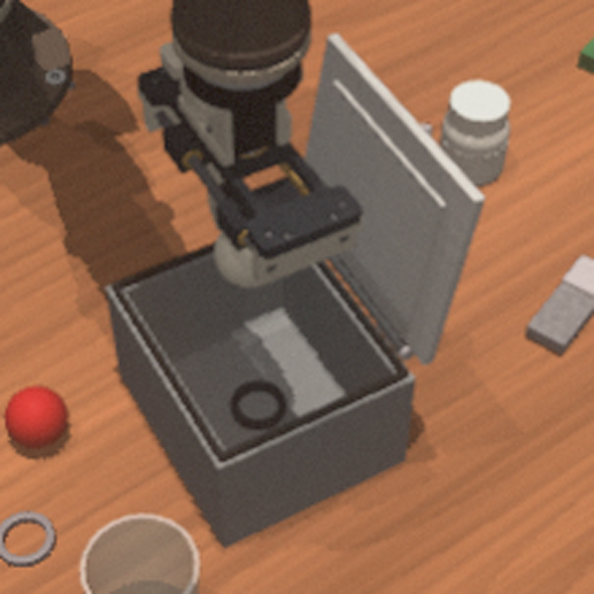

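Request:
arm_command(plan=[[[-0.005,0.03,-0.001],[0,-0.5,0]],[[-0.005,0.06,-0.001],[0,-0.5,0]],[[-0.005,0.09,-0.001],[0,-0.5,0]],[[-0.005,0.12,-0.001],[0,-0.5,0]],[[-0.005,0.14,-0.001],[0,-0.5,0]]])

```text
clock: 7.85
position: [0.548, 0.005, 0.0967]
ee_rot: [-1.154, 1.295, -1.294]
force: [-0.4, 0.1, -1.3]
width: 0.541
```

Request:
arm_command(plan=[[[0,0.006,0],[0,0,0]],[[0,0.01,0],[0,0,0]],[[0,0.01,0],[0,0,0]]])

```text
clock: 8.15
position: [0.5493, 0.0053, 0.089]
ee_rot: [-1.153, 1.292, -1.293]
force: [-0.3, -0.0, -0.6]
width: 0.543
```

```bash
python3 go.py .549 .0048 .0735 -6.6; python3 - <<'E'
from h import *
a=get_image('scene');save(a,'s5.png');b=get_image('top');save(b,'t5.png')
cv2.imwrite('pics/s5c.png',np.hstack([cv2.resize(a['color'][150:290,200:340,::-1],None,fx=2.8,fy=2.8,interpolation=cv2.INTER_CUBIC),cv2.resize(b['color'][140:280,220:360,::-1],None,fx=2.8,fy=2.8,interpolation=cv2.INTER_CUBIC)]))
E
```

```text
t 8.15 p [0.5493 0.0053 0.089 ] jaw yaw -6.53 yaxis [ 0.0007 -0.0001 -1.    ] F [-0.3151 -0.0395 -0.5746] w 0.543 q [-0.4741  0.5409  0.5151  1.9617 -0.3875  0.7356  0.1574]
shift mm [ 0.5413 15.5213 -0.2225] turn deg [-0.0407  0.0712 -0.001 ]
```

View pics/s5c.png

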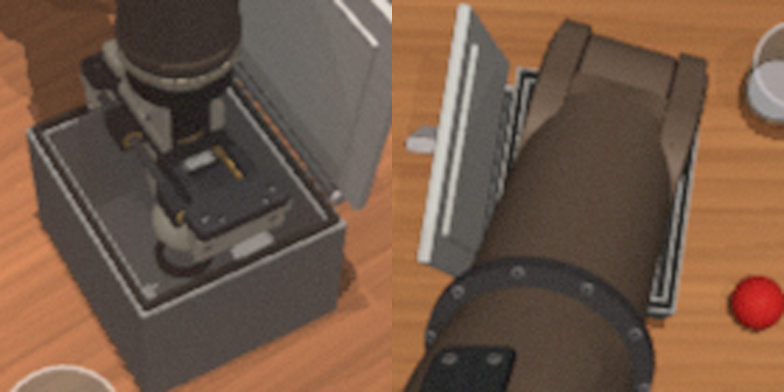

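Request:
arm_command(plan=[[[0,0.006,0],[0,0,0]],[[0,0.01,0],[0,0,0]],[[0,0.013,0],[0,0,0]],[[0,0.015,0],[0,0,0]],[[0,0.015,0],[0,0,0]]])

```text
clock: 8.75
position: [0.5487, 0.0056, 0.0733]
ee_rot: [-1.154, 1.292, -1.292]
force: [-0.2, -0.1, -0.5]
width: 0.54
```

Request:
arm_command(plan=[[[0,0.001,0],[0,0,0]],[[0,0.001,0],[0,0,0]]])

```text
clock: 8.95
position: [0.5489, 0.0055, 0.0726]
ee_rot: [-1.154, 1.292, -1.292]
force: [0.4, -0.1, -1.5]
width: 0.54
```

Request:
arm_command(plan=[[[0,0.0007,0],[0,0,0]],[[0,0.0007,0],[0,0,0]],[[0,0.0007,0],[0,0,0]]])

```text
clock: 9.25
position: [0.5489, 0.0056, 0.0719]
ee_rot: [-1.154, 1.292, -1.292]
force: [-0.3, -0.6, 0.2]
width: 0.541
```

```bash
python3 go.py .549 .0048 .0735 -6.6; python3 - <<'E'
from h import *
a=get_image('scene');save(a,'s6.png')
cv2.imwrite('pics/s6c.png',cv2.resize(a['color'][160:290,200:340,::-1],None,fx=5,fy=5,interpolation=cv2.INTER_CUBIC))
s=proj(a,[(.549,.0048,.04),(.549,.0048,.05),(.549,.0048,.012)]);print(s,(s-[200,160])*5)
E
```

```text
t 9.25 p [0.5489 0.0056 0.0719] jaw yaw -6.47 yaxis [ 0.0001  0.0001 -1.    ] F [-0.3056 -0.6314  0.2128] w 0.541 q [-0.46    0.5655  0.4964  1.9731 -0.4069  0.7011  0.1741]
shift mm [ 0.8023 -1.5769  0.1849] turn deg [-0.004   0.1345 -0.0051]
[[264.38045859 233.52994266]
 [264.30477119 230.86497088]
 [264.5872103  240.79862483]] [[321.90229296 367.64971328]
 [321.52385597 354.32485439]
 [322.93605151 403.99312417]]
```

View pics/s6c.png

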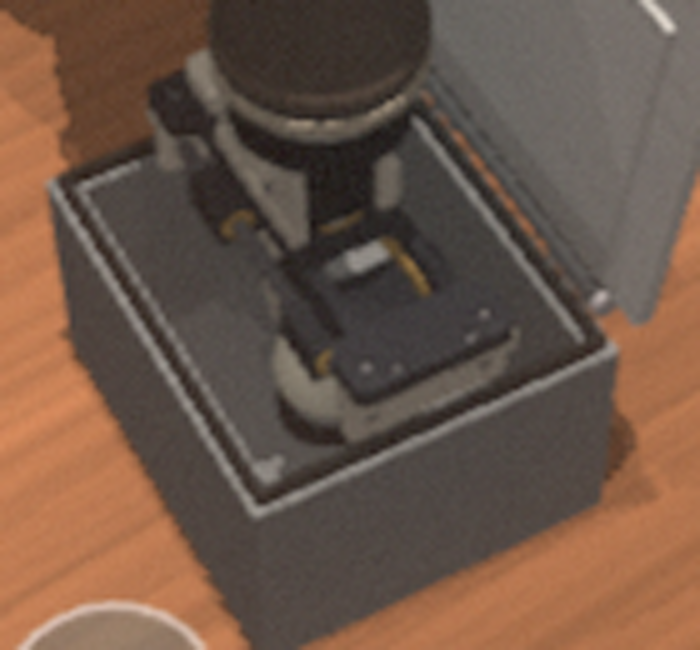

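```bash
python3 - <<'E'
from h import *
a=get_image('scene');i=cv2.imread('pics/s6c.png')
th=np.radians(-6.47);c,s=np.cos(th),np.sin(th)
for L in(.065,.08,.095):
  for z,col in((.116,(0,255,0)),(.135,(0,0,255))):
    P=[(.5489+c*x-s*y,.0056+s*x+c*y,z) for x,y in((L,-.0375),(L,.0375),(-L,.0375),(-L,-.0375))]
    u=(proj(a,P)-[200,160]+.5)*5-.5
    cv2.polylines(i,[u.astype(int).reshape(-1,1,2)],True,col,1)
cv2.imwrite('pics/s6d.png',i)
E
```

```text
(no output)
```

View pics/s6d.png

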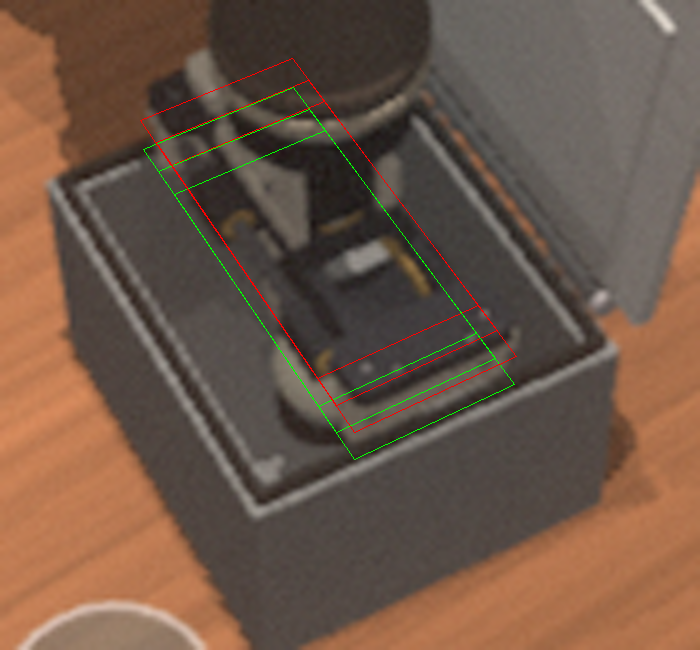

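The plate shows no contact yet, so I'll probe down in 1 mm steps and watch the force.

Request:
arm_command(plan=[[[0,0.001,0],[0,0,0]],[[0,0.001,0],[0,0,0]],[[0,0.001,0],[0,0,0]]])

```text
clock: 9.65
position: [0.5489, 0.0056, 0.0709]
ee_rot: [-1.154, 1.292, -1.292]
force: [0.6, -0.1, -0.7]
width: 0.54
```

Request:
arm_command(plan=[[[0,0.001,0],[0,0,0]],[[0,0.001,0],[0,0,0]],[[0,0.001,0],[0,0,0]]])

```text
clock: 9.95
position: [0.5489, 0.0056, 0.0698]
ee_rot: [-1.154, 1.292, -1.292]
force: [-0.2, 0.3, -2.5]
width: 0.541
```

Request:
arm_command(plan=[[[0,0.001,0],[0,0,0]],[[0,0.001,0],[0,0,0]],[[0,0.001,0],[0,0,0]]])

```text
clock: 10.25
position: [0.5488, 0.0056, 0.0688]
ee_rot: [-1.154, 1.292, -1.292]
force: [-0.5, -0.5, -1.2]
width: 0.538
```

Request:
arm_command(plan=[[[0,0.001,0],[0,0,0]],[[0,0.001,0],[0,0,0]],[[0,0.001,0],[0,0,0]]])

```text
clock: 10.55
position: [0.5489, 0.0056, 0.0678]
ee_rot: [-1.154, 1.292, -1.292]
force: [-0.5, -0.7, -0.4]
width: 0.542
```

Request:
arm_command(plan=[[[0,0.001,0],[0,0,0]],[[0,0.001,0],[0,0,0]],[[0,0.001,0],[0,0,0]]])

```text
clock: 10.85
position: [0.5489, 0.0055, 0.0669]
ee_rot: [-1.154, 1.292, -1.292]
force: [-0.1, -0.1, -1.1]
width: 0.54
```

```bash
for i in 1 2 3; do python3 -c "
from h import *
get_image('top');s=observe();print(s['clock'],s['force'].round(2),s['position'].round(4))"; done
```

```text
10.9 [-0.52  0.03 -0.22] [0.5489 0.0055 0.0669]
10.95 [ 0.46 -0.4  -1.17] [0.5489 0.0056 0.0669]
11.0 [-0.43  0.21 -1.33] [0.5489 0.0056 0.0669]
```

Request:
arm_command(plan=[[[0,0.001,0],[0,0,0]],[[0,0.001,0],[0,0,0]],[[0,0.001,0],[0,0,0]]])

```text
clock: 11.3
position: [0.549, 0.0052, 0.0661]
ee_rot: [-1.153, 1.292, -1.292]
force: [-1.5, -2.1, 4.4]
width: 0.542
```

Request:
arm_command(plan=[[[0,0.0007,0],[0,0,0]],[[0,0.0007,0],[0,0,0]],[[0,0.0007,0],[0,0,0]]])

```text
clock: 11.6
position: [0.549, 0.0049, 0.0657]
ee_rot: [-1.153, 1.292, -1.293]
force: [-2.8, -3.0, 9.5]
width: 0.541
```

```bash
for i in 1 2 3; do python3 -c "
from h import *
get_image('top');s=observe();print(s['clock'],s['force'].round(2),s['position'].round(4))"; done
```

```text
11.65 [-2.73 -2.78  8.68] [0.549  0.0049 0.0657]
11.7 [-2.39 -2.84  9.74] [0.549  0.0049 0.0657]
11.75 [-2.94 -3.29  8.73] [0.549  0.0049 0.0657]
```

Contact came at the expected seat height (TCP z 0.066), with the ball touching the ring. I'll ease off a little and release.

Request:
arm_command(plan=[[[0.001,-0.001,-0.001],[0,0,0]],[[0.001,-0.001,-0.001],[0,0,0]],[[0.001,-0.001,-0.001],[0,0,0]]])

```text
clock: 12.05
position: [0.5479, 0.0049, 0.0662]
ee_rot: [-1.154, 1.292, -1.292]
force: [-0.2, 0.2, 2.0]
width: 0.537
```

Request:
arm_command(plan=[[[0,0,0],[0,0,0]],[[0,0,0],[0,0,0]],[[0,0,0],[0,0,0]],[[0,0,0],[0,0,0]]], fingers=-0.5)

```text
clock: 12.45
position: [0.5477, 0.0048, 0.0661]
ee_rot: [-1.154, 1.292, -1.292]
force: [0.0, -1.0, -0.2]
width: 0.744
```

Request:
arm_command(plan=[[[0,-0.02,0],[0,0,0]],[[0,-0.06,0],[0,0,0]],[[0,-0.11,0],[0,0,0]],[[0,-0.16,0],[0,0,0]],[[0,-0.2,0],[0,0,0]]])

```text
clock: 12.95
position: [0.5478, 0.0044, 0.269]
ee_rot: [-1.152, 1.291, -1.293]
force: [0.4, -0.5, 0.3]
width: 0.747
```

```bash
python3 go.py;  python3 - <<'E'
from h import *
a=get_image('scene');save(a,'s7.png');b=get_image('top');save(b,'t7.png')
cv2.imwrite('pics/s7c.png',cv2.resize(a['color'][90:290,170:370,::-1],None,fx=2.9,fy=2.9,interpolation=cv2.INTER_CUBIC))
E
```

```text
t 12.95 p [0.5478 0.0044 0.269 ] jaw yaw -6.49 yaxis [ 0.0015  0.0003 -1.    ] F [ 0.3883 -0.4596  0.2897] w 0.747 q [-0.5926  0.3206  0.646   1.7732 -0.213   1.1167  0.0094]
```

View pics/s7c.png

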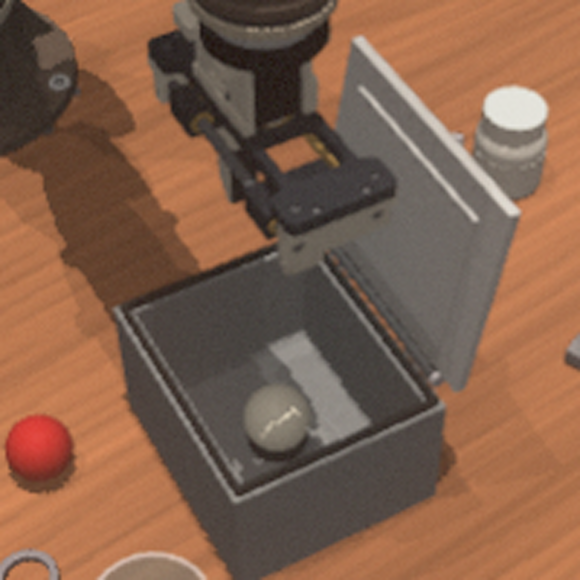

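The ball sits in the ring at the well centre, crop (280,418). Next I'll shut the panel by pushing its outer face along the arc with closed fingers.

```bash
cat > gl.py <<'E'
# gl.py lx ly tipz [jaw yaw rel chest deg]; chest-local target for fingertip point
import sys,subprocess,numpy as np
x,y,z=map(float,sys.argv[1:4]);yr=float(sys.argv[4]) if len(sys.argv)>4 else 0
th=np.radians(-6.6);c,s=np.cos(th),np.sin(th)
print(subprocess.run(['python3','go.py',str(.548+c*x-s*y),str(.0045+s*x+c*y),str(z+.022),str(-6.6+yr)],capture_output=True,text=True).stdout)
E
python3 gl.py -.055 .165 .34; python3 - <<'E'
from h import *
b=get_image('top')
print(atz(b,(159.7,257.9),0))
E
```

```text
t 13.05 p [0.5504 0.0042 0.2717] jaw yaw -6.49 yaxis [ 0.0088  0.0017 -1.    ] F [ 0.7226 -0.2262  0.1855] w 0.75 q [-0.5924  0.3181  0.6467  1.7693 -0.2136  1.1155  0.01  ]
shift mm [-165.3575  -90.3829  -56.3133] turn deg [-0.491   0.1136 -0.1517]

[0.41943829 0.35331657 0.        ]
```

Request:
arm_command(plan=[[[0,-0.045,0],[0,0,0]],[[0,-0.09,0],[0,0,0]],[[-0.04,-0.09,-0.02],[0,0,0]],[[-0.085,-0.09,-0.04],[0,0,0]],[[-0.13,-0.09,-0.056],[0,0,0]]], fingers=1, squeeze=20)

```text
clock: 13.6
position: [0.5053, 0.1414, 0.3552]
ee_rot: [-1.154, 1.294, -1.292]
force: [1.5, 0.5, 0.4]
width: 0.364
```

Request:
arm_command(plan=[[[-0.035,0,0],[0,0,0]],[[-0.035,0,0],[0,0,0]],[[-0.035,0,0],[0,0,0]]])

```text
clock: 13.9
position: [0.5101, 0.1754, 0.3547]
ee_rot: [-1.158, 1.291, -1.291]
force: [0.1, 0.3, -0.0]
width: 0.104
```

```bash
python3 gl.py -.055 .165 .262; python3 - <<'E'
from h import *
a=get_image('scene');save(a,'s8.png');b=get_image('top');save(b,'t8.png')
cv2.imwrite('pics/s8c.png',np.hstack([cv2.resize(a['color'][70:270,200:400,::-1],None,fx=2,fy=2),cv2.resize(b['color'][100:300,160:360,::-1],None,fx=2,fy=2)]))
E
```

```text
t 13.9 p [0.5101 0.1754 0.3547] jaw yaw -6.36 yaxis [-0.0022 -0.0017 -1.    ] F [ 0.0736  0.3271 -0.046 ] w 0.104 q [-0.8895  0.2335  0.5847  1.646  -0.1318  1.3046 -0.3932]
shift mm [ 0.3162 70.7081  2.4643] turn deg [0.1126 0.2425 0.1132]
```

View pics/s8c.png

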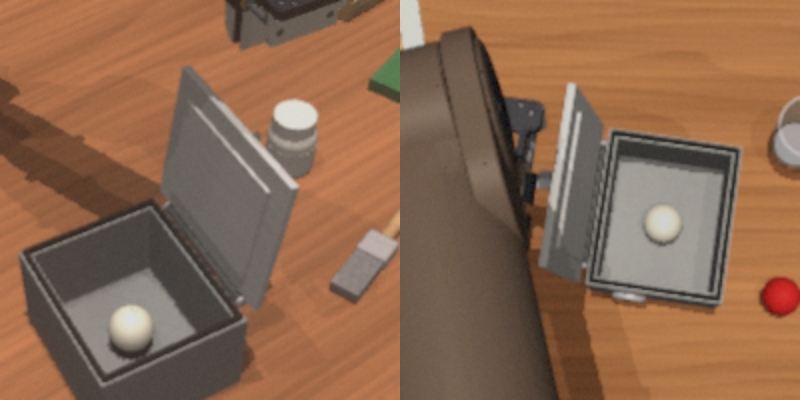

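Request:
arm_command(plan=[[[0,0.03,0.002],[0,0,0]],[[0,0.06,0.002],[0,0,0]],[[0,0.06,0.002],[0,0,0]],[[0,0.06,0.002],[0,0,0]]])

```text
clock: 14.4
position: [0.5128, 0.1735, 0.2966]
ee_rot: [-1.154, 1.294, -1.294]
force: [-0.2, 1.6, 0.8]
width: 0.003
```

```bash
cat > arc.py <<'E'
import subprocess,sys,re,numpy as np
r=.155
for t in [float(v) for v in sys.argv[1:]]:
    cy=.09-r*np.cos(t)+.01*np.sin(t);cz=.121+r*np.sin(t)+.01*np.cos(t)
    o=subprocess.run(['python3','gl.py','-.055',str(cy+.0095),str(cz)],capture_output=True,text=True).stdout
    if t==float(sys.argv[1]):print(o.splitlines()[0])
    print(t,o.splitlines()[1])
E
python3 arc.py 1.7 1.6 1.5 1.4 1.3 1.2 1.1 1 .9
```

```text
t 14.4 p [0.5128 0.1735 0.2966] jaw yaw -6.59 yaxis [-0.0006 -0.0006 -1.    ] F [-0.1502  1.584   0.8231] w 0.003 q [-0.87    0.2762  0.5758  1.7408 -0.1613  1.1729 -0.3636]
1.7 shift mm [34.4264  1.2259 -0.6356] turn deg [0.0304 0.013  0.0371]
1.6 shift mm [49.7937 -0.9865 -0.6403] turn deg [0.0304 0.013  0.0371]
1.5 shift mm [65.3051 -1.6536 -0.6441] turn deg [0.0304 0.013  0.0371]
1.4 shift mm [80.8056 -0.7689 -0.6472] turn deg [0.0304 0.013  0.0371]
1.3 shift mm [96.1404  1.6589 -0.6494] turn deg [0.0304 0.013  0.0371]
1.2 shift mm [111.1562   5.6055  -0.6507] turn deg [0.0304 0.013  0.0371]
1.1 shift mm [125.7029  11.0315  -0.6511] turn deg [0.0304 0.013  0.0371]
1.0 shift mm [139.6353  17.8826  -0.6507] turn deg [0.0304 0.013  0.0371]
0.9 shift mm [152.8141  26.0904  -0.6493] turn deg [0.0304 0.013  0.0371]
```

Request:
arm_command(plan=[[[0.02,0.001,-0.001],[0,0,0]],[[0.034,0.001,-0.001],[0,0,0]],[[0.05,0,-0.001],[0,0,0]],[[0.065,-0.001,-0.001],[0,0,0]],[[0.08,0,-0.001],[0,0,0]]])

```text
clock: 14.9
position: [0.5028, 0.094, 0.2969]
ee_rot: [-1.152, 1.292, -1.292]
force: [0.7, 2.7, 1.4]
width: 0.007
```

```bash
python3 arc.py 1.4 1.3 1.2 1.1 1 .9 .8; python3 - <<'E'
from h import *
a=get_image('scene');save(a,'s9.png')
cv2.imwrite('pics/s9c.png',cv2.resize(a['color'][60:270,180:400,::-1],None,fx=2.5,fy=2.5))
E
```

```text
t 14.9 p [0.5028 0.094  0.2969] jaw yaw -6.49 yaxis [ 0.0012  0.0008 -1.    ] F [0.655  2.7362 1.3531] w 0.007 q [-0.7837  0.2191  0.61    1.8106 -0.1373  1.1527 -0.2424]
1.4 shift mm [ 0.6805 -0.5844  0.1745] turn deg [-0.0603  0.1055 -0.0544]
1.3 shift mm [16.0191  1.8189  0.1437] turn deg [-0.0603  0.1055 -0.0544]
1.2 shift mm [31.0411  5.7415  0.112 ] turn deg [-0.0603  0.1055 -0.0544]
1.1 shift mm [45.5965 11.1442  0.0795] turn deg [-0.0603  0.1055 -0.0544]
1.0 shift mm [59.5397 17.973   0.0466] turn deg [-0.0603  0.1055 -0.0544]
0.9 shift mm [72.7316 26.1598  0.0137] turn deg [-0.0603  0.1055 -0.0544]
0.8 shift mm [85.0403 35.6226 -0.0189] turn deg [-0.0603  0.1055 -0.0544]
```

View pics/s9c.png

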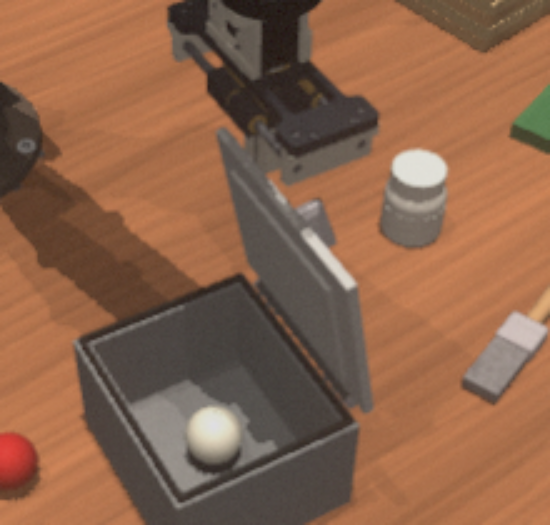

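Request:
arm_command(plan=[[[0.016,0.002,0],[0,0,0]],[[0.031,0.006,0],[0,0,0]],[[0.046,0.011,0],[0,0,0]],[[0.06,0.018,0],[0,0,0]],[[0.073,0.026,0],[0,0,0]]])

```text
clock: 15.45
position: [0.4939, 0.0214, 0.2695]
ee_rot: [-1.154, 1.292, -1.292]
force: [0.5, 2.2, 0.6]
width: 0.004
```

```bash
python3 arc.py .9 .8 .7 .6 .5 .4 .3 .2 .1 0
```

```text
t 15.45 p [0.4939 0.0214 0.2695] jaw yaw -6.48 yaxis [-0.0007 -0.0002 -1.    ] F [0.5205 2.2452 0.5808] w 0.004 q [-0.6777  0.2161  0.642   1.8903 -0.1457  1.0824 -0.0912]
0.9 shift mm [-0.3982 -1.1258  0.6715] turn deg [0.0384 0.1168 0.0143]
0.8 shift mm [11.8991  8.3518  0.6528] turn deg [0.0384 0.1168 0.0143]
0.7 shift mm [23.1888 19.0097  0.6369] turn deg [0.0384 0.1168 0.0143]
0.6 shift mm [33.3581 30.7415  0.624 ] turn deg [0.0384 0.1168 0.0143]
0.5 shift mm [42.3054 43.4299  0.6143] turn deg [0.0384 0.1168 0.0143]
0.4 shift mm [49.9412 56.9481  0.6078] turn deg [0.0384 0.1168 0.0143]
0.3 shift mm [56.1894 71.1612  0.6046] turn deg [0.0384 0.1168 0.0143]
0.2 shift mm [60.9874 85.9269  0.6047] turn deg [0.0384 0.1168 0.0143]
0.1 shift mm [ 64.2873 101.098    0.6081] turn deg [0.0384 0.1168 0.0143]
0.0 shift mm [ 66.0561 116.5226   0.6149] turn deg [0.0384 0.1168 0.0143]
```

Request:
arm_command(plan=[[[0.012,0.009,0],[0,0,0]],[[0.023,0.02,0],[0,0,0]],[[0.033,0.032,0],[0,0,0]],[[0.042,0.044,0],[0,0,0]],[[0.05,0.058,0],[0,0,0]]])

```text
clock: 15.95
position: [0.4881, -0.0283, 0.2114]
ee_rot: [-1.154, 1.293, -1.292]
force: [-0.8, 1.6, 1.1]
width: 0.004
```

```bash
python3 arc.py .4 .3 .2 .1 .05 0
```

```text
t 15.95 p [ 0.4881 -0.0283  0.2114] jaw yaw -6.5 yaxis [-0.0008 -0.0004 -1.    ] F [-0.7962  1.6115  1.112 ] w 0.004 q [-0.5656  0.2787  0.6452  1.9837 -0.2052  0.944   0.0691]
0.4 shift mm [-0.0682 -1.1666  0.7228] turn deg [0.0435 0.1046 0.0272]
0.3 shift mm [ 6.1768 13.0478  0.7222] turn deg [0.0435 0.1046 0.0272]
0.2 shift mm [10.9715 27.8147  0.7247] turn deg [0.0435 0.1046 0.0272]
0.1 shift mm [14.268  42.9864  0.7302] turn deg [0.0435 0.1046 0.0272]
0.05 shift mm [15.3435 50.6769  0.7341] turn deg [0.0435 0.1046 0.0272]
0.0 shift mm [16.0333 58.4115  0.7387] turn deg [0.0435 0.1046 0.0272]
```

Request:
arm_command(plan=[[[0.006,0.014,0],[0,0,0]],[[0.011,0.028,0],[0,0,0]],[[0.014,0.042,0],[0,0,0]],[[0.015,0.05,0],[0,0,0]],[[0.015,0.054,0],[0,0,0]]])

```text
clock: 16.45
position: [0.4864, -0.0428, 0.1574]
ee_rot: [-1.155, 1.293, -1.293]
force: [0.2, -0.3, 1.2]
width: 0.007
```

Request:
arm_command(plan=[[[0,0.002,0],[0,0,0]],[[0,0.003,0],[0,0,0]],[[0,0.004,0],[0,0,0]],[[0,0.004,0],[0,0,0]]])

```text
clock: 16.85
position: [0.4873, -0.0416, 0.1544]
ee_rot: [-1.153, 1.291, -1.292]
force: [0.2, -0.7, 0.1]
width: 0.003
```

```bash
python3 arc.py .02 0;python3 - <<'E'
from h import *
a=get_image('scene');save(a,'s10.png')
cv2.imwrite('pics/s10c.png',cv2.resize(a['color'][90:290,180:380,::-1],None,fx=2.9,fy=2.9))
E
```

```text
t 16.85 p [ 0.4873 -0.0416  0.1544] jaw yaw -6.45 yaxis [ 0.0005  0.0001 -1.    ] F [ 0.2205 -0.6895  0.0967] w 0.003 q [-0.4933  0.3608  0.6091  2.0499 -0.2825  0.8113  0.1695]
0.02 shift mm [ 2.4589 -1.7083 -0.0246] turn deg [-0.0272  0.1477 -0.0111]
0.0 shift mm [ 2.6905  1.3894 -0.0266] turn deg [-0.0272  0.1477 -0.0111]
```

View pics/s10c.png

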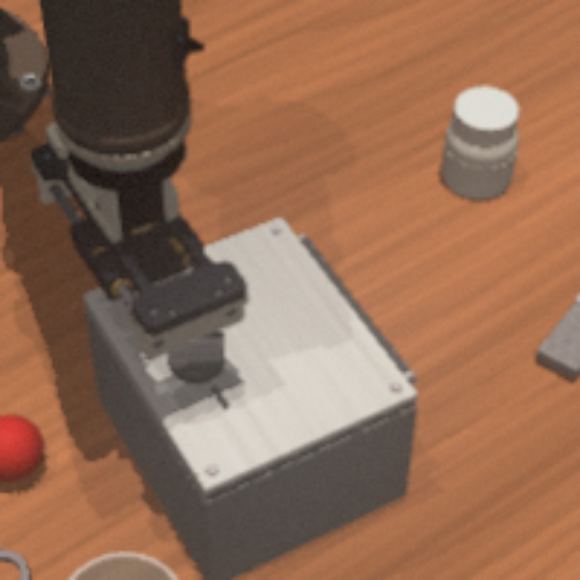

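Request:
arm_command(plan=[[[0,0.001,0],[0,0,0]],[[0,0.0015,0],[0,0,0]],[[0,0.0015,0],[0,0,0]],[[0,0.0015,0],[0,0,0]]])

```text
clock: 17.3
position: [0.4873, -0.0417, 0.1528]
ee_rot: [-1.153, 1.292, -1.292]
force: [0.3, -0.7, 2.2]
width: 0.007
```

Request:
arm_command(plan=[[[0,0.0008,0],[0,0,0]],[[0,0.0008,0],[0,0,0]],[[0,0.0008,0],[0,0,0]]])

```text
clock: 17.6
position: [0.4873, -0.0417, 0.152]
ee_rot: [-1.153, 1.292, -1.292]
force: [0.1, 0.6, 3.3]
width: 0.005
```

Request:
arm_command(plan=[[[0,-0.02,0],[0,0,0]],[[0,-0.06,0],[0,0,0]],[[0,-0.1,-0.02],[0,0,0]],[[0,-0.14,-0.06],[0,0,0]],[[0,-0.17,-0.1],[0,0,0]]], fingers=-0.1)

```text
clock: 18.1
position: [0.3924, -0.0314, 0.319]
ee_rot: [-1.154, 1.292, -1.294]
force: [-0.2, 1.6, 0.0]
width: 0.392
```

```bash
python3 - <<'E'
from h import *
np.set_printoptions(precision=4,suppress=True)
a=get_image('scene');save(a,'s11.png');b=get_image('top');save(b,'t11.png')
th=np.radians(-6.6);c,s=np.cos(th),np.sin(th)
L=lambda x,y,z:(.548+c*x-s*y,.0045+s*x+c*y,z)
print('exp wing',L(0,-.04,.149))
for im,k in((a,'s'),(b,'t')):
    print(k,[(np.round(d['point'],1).tolist(),round(d['confidence'],2),atz(im,d['point'],.149)) for d in place_of(im,'wing')],proj(im,L(0,-.04,.149)))
i=a['color'][:,:,::-1].copy();j=b['color'][:,:,::-1].copy()
S=4;o=(190,150);A=cv2.resize(i[150:290,190:330],None,fx=S,fy=S,interpolation=cv2.INTER_CUBIC)
o2=(230,140);B=cv2.resize(j[140:280,230:370],None,fx=S,fy=S,interpolation=cv2.INTER_CUBIC)
for im,I,oo in((a,A,o),(b,B,o2)):
    for q in [(x,y,.131) for x in(-.1,.1) for y in(-.085,.085)]+[(0,-.02,.161),(0,-.06,.161)]:
        u=(proj(im,L(*q))[0]-oo+.5)*S-.5;cv2.drawMarker(I,tuple(int(v) for v in u),(0,0,255),cv2.MARKER_CROSS,10,1)
cv2.imwrite('pics/s11c.png',A);cv2.imwrite('pics/t11c.png',B)
E
python3 gl.py 0 -.04 .2
```

```text
exp wing (np.float64(0.5434025139802854), np.float64(-0.03523491062401586), 0.149)
s [([345.8, 148.4], 0.62, array([0.5284, 0.2499, 0.149 ])), ([244.6, 207.1], 0.54, array([ 0.5366, -0.034 ,  0.149 ]))] [[245.9616 209.463 ]]
t [([306.2, 207.4], 0.75, array([ 0.5425, -0.0289,  0.149 ]))] [[308.8388 207.0818]]
t 18.3 p [ 0.3928 -0.0307  0.3185] jaw yaw -6.38 yaxis [ 0.0026  0.0027 -1.    ] F [ 0.0882 -0.151   0.8087] w 0.537 q [-0.7265 -0.0677  0.6494  2.0105  0.0415  1.1825 -0.2052]
shift mm [-11.9122  96.9221 149.9883] turn deg [-0.1327  0.2191 -0.1737]
```

View pics/s11c.png

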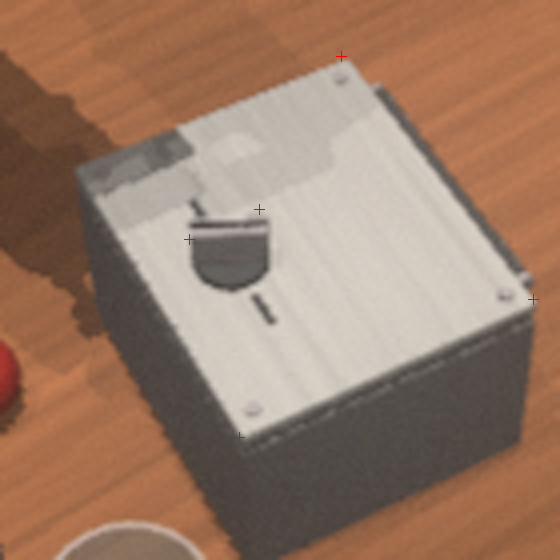

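View pics/t11c.png

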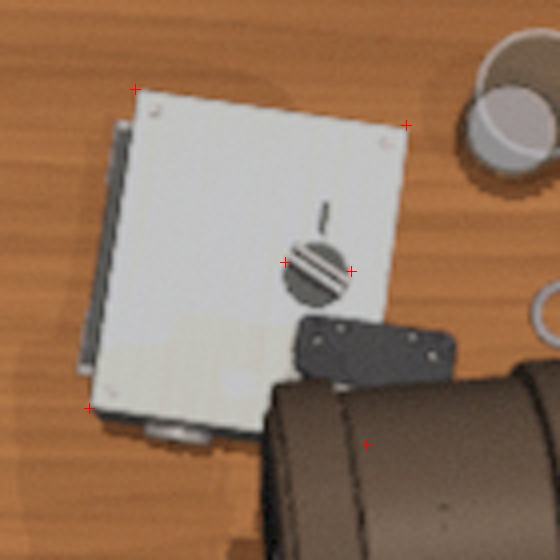

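The panel is shut. The wing is already partly turned, with the slot running from (292,245) to (345,290) in the top crop. I'll measure its angle precisely.

```bash
python3 -c "
import cv2
i=cv2.imread('pics/t11.png')[180:230,285:335];j=cv2.imread('pics/s11.png')[190:240,225:275]
cv2.imwrite('pics/w.png',cv2.hconcat([cv2.resize(k,None,fx=8,fy=8,interpolation=cv2.INTER_CUBIC) for k in(i,j)]))"
```

```text
(no output)
```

View pics/w.png

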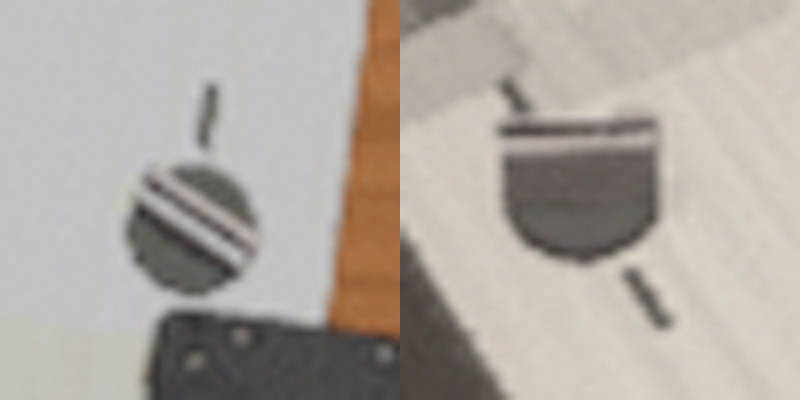

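```bash
python3 - <<'E'
from h import *
np.set_printoptions(precision=4,suppress=True)
a=get_image('scene');b=get_image('top')
t=lambda p:(np.array(p)+.5)/8-.5+[285,180]
s=lambda p:(np.array(p)-[400,0]+.5)/8-.5+[225,190]
e=[tri([(b,t((148,178))),(a,s((500,131)))]),tri([(b,t((252,247))),(a,s((658,124)))])]
def ang(p,q): d=np.array(q)-p;d=d if d[1]<0 else -d;return np.degrees(np.arctan2(d[1],d[0]))
print(e)
T=[atz(b,t((148,178)),.161),atz(b,t((252,247)),.161)];S=[atz(a,s((500,131)),.161),atz(a,s((658,124)),.161)]
print('top',T,ang(*T),'mid',(T[0]+T[1])/2);print('scene',S,ang(*S),'mid',(S[0]+S[1])/2)
# marks
m=[atz(b,t((213,85)),.133),atz(b,t((205,145)),.133)];print('mark top',m,ang(m[1],m[0]))
m=[atz(a,s((503,80)),.133),atz(a,s((526,110)),.133),atz(a,s((630,270)),.133),atz(a,s((668,325)),.133)];print('marks scene',m,ang(m[0],m[3]),'mid',sum(m)/4)
c=[atz(b,t((193,230)),.137)];print('head top',c)
E
```

```text
[array([ 0.545 , -0.0358,  0.1657]), array([ 0.545 , -0.0341,  0.1624])]
top [array([ 0.5541, -0.0204,  0.161 ]), array([ 0.5339, -0.0517,  0.161 ])] -122.86781352678611 mid [ 0.544 -0.036  0.161]
scene [array([ 0.5335, -0.0497,  0.161 ]), array([ 0.5553, -0.016 ,  0.161 ])] -122.82271784741882 mid [ 0.5444 -0.0328  0.161 ]
mark top [array([ 0.588 , -0.0418,  0.133 ]), array([ 0.5692, -0.0395,  0.133 ])] -6.992875404743337
marks scene [array([ 0.499, -0.028,  0.133]), array([ 0.5113, -0.0288,  0.133 ]), array([ 0.5713, -0.0368,  0.133 ]), array([ 0.5914, -0.039 ,  0.133 ])] -6.835842469066601 mid [ 0.5433 -0.0332  0.133 ]
head top [array([ 0.5421, -0.0358,  0.137 ])]
```

```bash
python3 go.py .5436 -.035 .2 -32.85
```

```text
t 18.4 p [ 0.3931 -0.0309  0.3171] jaw yaw -6.45 yaxis [-0.001  -0.0005 -1.    ] F [-0.3087  0.1842 -0.3447] w 0.545 q [-0.7254 -0.0623  0.6495  2.0103  0.0412  1.1822 -0.205 ]
shift mm [-12.8534 117.0017 150.1349] turn deg [ 0.0427 26.4024  0.0449]
```

Request:
arm_command(plan=[[[-0.004,0.02,0.04],[0,7,0]],[[-0.008,0.04,0.08],[0,14,0]],[[-0.013,0.06,0.12],[0,20,0]],[[-0.013,0.09,0.15],[0,26.4,0]],[[-0.013,0.11,0.15],[0,26.4,0]]])

```text
clock: 18.9
position: [0.5463, -0.0359, 0.2028]
ee_rot: [-0.885, 1.619, -1.625]
force: [-1.1, 0.4, -0.9]
width: 0.549
```

Request:
arm_command(plan=[[[0,0,0],[0,0,0]],[[0,0,0],[0,0,0]],[[0,0,0],[0,0,0]]])

```text
clock: 19.2
position: [0.5436, -0.0354, 0.2085]
ee_rot: [-0.88, 1.618, -1.618]
force: [0.0, -0.3, -0.3]
width: 0.549
```

```bash
python3 go.py .5436 -.035 .164 -32.85
```

```text
t 19.2 p [ 0.5436 -0.0354  0.2085] jaw yaw -32.88 yaxis [ 0.0005 -0.0002 -1.    ] F [ 0.0459 -0.2834 -0.2919] w 0.549 q [-0.5738  0.4022  0.7396  1.8657 -0.3198  0.9949 -0.271 ]
shift mm [-0.3552 44.4548 -0.2643] turn deg [-0.0304 -0.0277 -0.004 ]
```

Request:
arm_command(plan=[[[0,0.015,0],[0,0,0]],[[0,0.03,0],[0,0,0]],[[0,0.04,0],[0,0,0]],[[0,0.044,0],[0,0,0]],[[0,0.044,0],[0,0,0]]])

```text
clock: 19.7
position: [0.5434, -0.035, 0.1642]
ee_rot: [-0.881, 1.618, -1.618]
force: [0.8, -0.2, 0.5]
width: 0.55
```

Request:
arm_command(plan=[[[0,0,0],[0,0,0]],[[0,0,0],[0,0,0]],[[0,0,0],[0,0,0]],[[0,0,0],[0,0,0]],[[0,0,0],[0,0,0]]], fingers=1, squeeze=25)

```text
clock: 20.2
position: [0.5435, -0.0351, 0.164]
ee_rot: [-0.881, 1.618, -1.618]
force: [-0.5, -0.4, -0.7]
width: 0.165
```

```bash
python3 go.py .5436 -.035 .164 -96.7;python3 - <<'E'
from h import *
a=get_image('scene');save(a,'s12.png')
cv2.imwrite('pics/s12c.png',cv2.resize(a['color'][130:280,180:330,::-1],None,fx=4,fy=4,interpolation=cv2.INTER_CUBIC))
E
```

```text
t 20.2 p [ 0.5435 -0.0351  0.164 ] jaw yaw -32.87 yaxis [ 0.0002  0.0001 -1.    ] F [-0.4931 -0.3664 -0.6923] w 0.165 q [-0.5406  0.4566  0.7036  1.915  -0.372   0.9027 -0.2264]
shift mm [-0.1445  0.015   0.0676] turn deg [-0.0017 63.8293 -0.0128]
```

View pics/s12c.png

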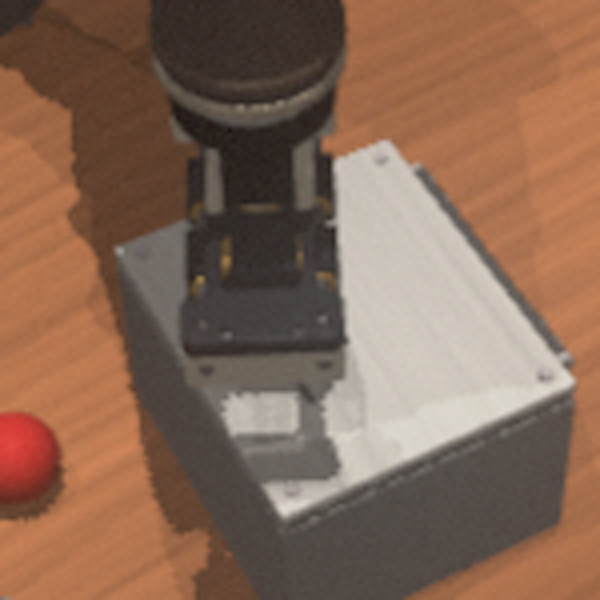

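Request:
arm_command(plan=[[[0,0,0],[0,0,0]],[[0,0,0],[0,0,0]],[[0,0,0],[0,0,0]]])

```text
clock: 20.55
position: [0.5434, -0.035, 0.1639]
ee_rot: [-0.881, 1.618, -1.618]
force: [-1.0, 1.4, 2.1]
width: 0.129
```

```bash
python3 go.py; python3 -c "
from h import *
print(observe()['ft_torque'])"
```

```text
t 20.55 p [ 0.5434 -0.035   0.1639] jaw yaw -32.87 yaxis [-0.      0.0001 -1.    ] F [-0.9968  1.4305  2.1439] w 0.129 q [-0.5406  0.4568  0.7034  1.915  -0.3721  0.9028 -0.2263]
[ 0.02219778  0.25819456 -0.01543833]
```

The wing is pinched at 11.9 mm. Turning it 63.8° clockwise.

Request:
arm_command(plan=[[[0,0,0],[0,6,0]],[[0,0,0],[0,13,0]],[[0,0,0],[0,20,0]],[[0,0,0],[0,27,0]],[[0,0,0],[0,34,0]]])

```text
clock: 21.05
position: [0.5432, -0.0347, 0.1639]
ee_rot: [-0.405, 2.003, -2.002]
force: [-2.1, 2.2, 2.1]
width: 0.126
```

Request:
arm_command(plan=[[[0,0,0],[0,7,0]],[[0,0,0],[0,14,0]],[[0,0,0],[0,21,0]],[[0,0,0],[0,27,0]],[[0,0,0],[0,29.8,0]]])

```text
clock: 21.55
position: [0.5431, -0.0344, 0.1637]
ee_rot: [-0.128, -2.16, 2.159]
force: [-2.4, 1.9, 3.4]
width: 0.131
```

Request:
arm_command(plan=[[[0,0,0],[0,0,0]],[[0,0,0],[0,0,0]]])

```text
clock: 21.75
position: [0.5433, -0.0344, 0.1638]
ee_rot: [-0.123, -2.163, 2.161]
force: [-1.1, 3.6, 3.4]
width: 0.127
```

```bash
python3 go.py .5436 -.035 .164 -96.7
```

```text
t 21.75 p [ 0.5433 -0.0344  0.1638] jaw yaw -96.55 yaxis [-0.0004  0.0008 -1.    ] F [-1.1034  3.5726  3.3759] w 0.127 q [-0.7244  0.5637  1.0172  1.9274 -0.5803  0.9793 -1.1192]
shift mm [-0.3605 -0.1903  0.5271] turn deg [0.0432 0.1527 0.0306]
```

Release, rise, back off and check the slot against the marks.

Request:
arm_command(plan=[[[0,0,0],[0,0,0]],[[0,0,0],[0,0,0]],[[0,0,0],[0,0,0]],[[0,0,0],[0,0,0]]], fingers=-0.1)

```text
clock: 22.15
position: [0.5435, -0.0354, 0.1639]
ee_rot: [-0.126, -2.161, 2.162]
force: [0.7, 0.2, -0.5]
width: 0.424
```

Request:
arm_command(plan=[[[0,-0.02,0],[0,0,0]],[[0,-0.06,0],[0,0,0]],[[0.04,-0.1,0],[0,0,0]],[[0.08,-0.13,0],[0,0,0]],[[0.13,-0.15,0],[0,0,0]]])

```text
clock: 22.65
position: [0.4419, -0.0219, 0.3047]
ee_rot: [-0.128, -2.157, 2.161]
force: [-1.9, 1.4, 1.5]
width: 0.548
```

```bash
python3 go.py; python3 - <<'E'
from h import *
a=get_image('scene');save(a,'s13.png');b=get_image('top');save(b,'t13.png')
i=b['color'][180:230,285:335,::-1];j=a['color'][185:235,225:275,::-1]
cv2.imwrite('pics/w2.png',cv2.hconcat([cv2.resize(k,None,fx=8,fy=8,interpolation=cv2.INTER_CUBIC) for k in(i,j)]))
E
```

```text
t 22.65 p [ 0.4419 -0.0219  0.3047] jaw yaw -96.86 yaxis [-0.0017 -0.0019 -1.    ] F [-1.9001  1.3962  1.4865] w 0.548 q [-1.204   0.1145  1.287   1.9621 -0.1182  1.1514 -1.5609]
```

View pics/w2.png

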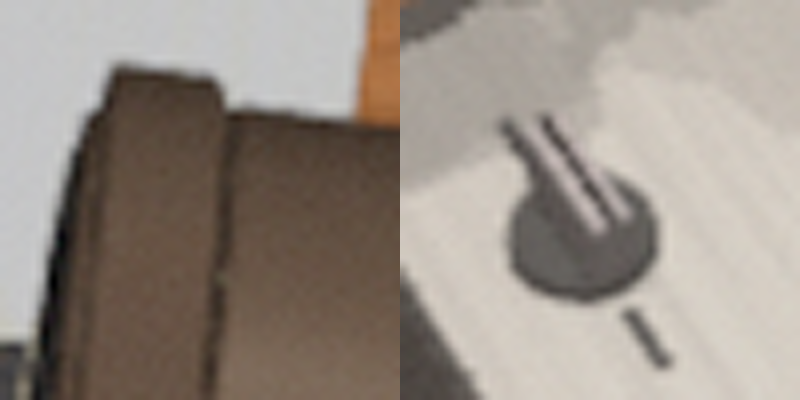

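```bash
python3 - <<'E'
from h import *
np.set_printoptions(precision=4,suppress=True)
a=get_image('scene')
s=lambda p:(np.array(p)-[400,0]+.5)/8-.5+[225,185]
def ang(p,q): d=np.array(q)-p;return np.degrees(np.arctan2(d[1],d[0]))
S=[atz(a,s((545,118)),.161),atz(a,s((622,217)),.161)];print(S,ang(*S))
m=[atz(a,s((503,120)),.133),atz(a,s((667,365)),.133)];print(m,ang(*m))
g=cv2.resize(a['color'][185:235,225:275],None,fx=8,fy=8,interpolation=cv2.INTER_CUBIC).min(2)
pts=[]
for r in range(125,211,4):
    lo,hi=545-400+int((r-118)*77/99)-12,545-400+int((r-118)*77/99)+12
    w=np.clip(150-g[r,lo:hi].astype(float),0,None)**2
    if w.sum()>0: pts.append(((np.arange(lo,hi)*w).sum()/w.sum()+400,r))
pts=np.array(pts);k=np.polyfit(pts[:,1],pts[:,0],1);print(np.round(pts[:,0]-np.polyval(k,pts[:,1]),1))
S=[atz(a,s((np.polyval(k,r),r)),.161) for r in(125,210)];print(ang(*S))
E
```

```text
[array([ 0.5256, -0.0307,  0.161 ]), array([ 0.5641, -0.0332,  0.161 ])] -3.7586190530247783
[array([ 0.499, -0.028,  0.133]), array([ 0.5913, -0.0392,  0.133 ])] -6.971638523167648
[ 0.9 -0.8 -0.5 -0.2 -0.   0.4 -0.1 -0.2  1.1  0.2  0.  -0.2 -0.7 -0.6
  0.5 -0.1  0.1  0.1 -0.1  0.3  0.2 -0.4]
-5.847090041223105
```

Request:
arm_command(plan=[[[0.01,0,0],[0,-8,0]],[[0.02,0,0],[0,-16,0]],[[0.03,0,0],[0,-24,0]],[[0.04,0,0],[0,-32,0]],[[0.05,0,0],[0,-40,0]]])

```text
clock: 23.3
position: [0.3928, -0.015, 0.3041]
ee_rot: [-0.571, 1.888, -1.891]
force: [-0.6, -0.1, -0.0]
width: 0.546
```

Request:
arm_command(plan=[[[0,0,0],[0,-8,0]],[[0,0,0],[0,-16,0]],[[0,0,0],[0,-24,0]],[[0,0,0],[0,-30,0]],[[0,0,0],[0,-30,0]]])

```text
clock: 23.8
position: [0.3929, -0.015, 0.3043]
ee_rot: [-0.954, 1.544, -1.544]
force: [-0.0, 0.2, -0.2]
width: 0.547
```

```bash
python3 go.py; python3 - <<'E'
from h import *
a=get_image('scene');save(a,'s14.png');b=get_image('top');save(b,'t14.png')
i=b['color'][180:230,285:335,::-1];j=a['color'][185:235,225:275,::-1]
cv2.imwrite('pics/w3.png',cv2.hconcat([cv2.resize(k,None,fx=8,fy=8,interpolation=cv2.INTER_CUBIC) for k in(i,j)]))
E
```

```text
t 23.8 p [ 0.3929 -0.015   0.3043] jaw yaw -26.68 yaxis [-0.0016 -0.0013 -1.    ] F [-0.0094  0.1769 -0.2079] w 0.547 q [-1.4756 -0.2836  1.1802  2.054   0.2807  1.2133 -0.8767]
```

View pics/w3.png

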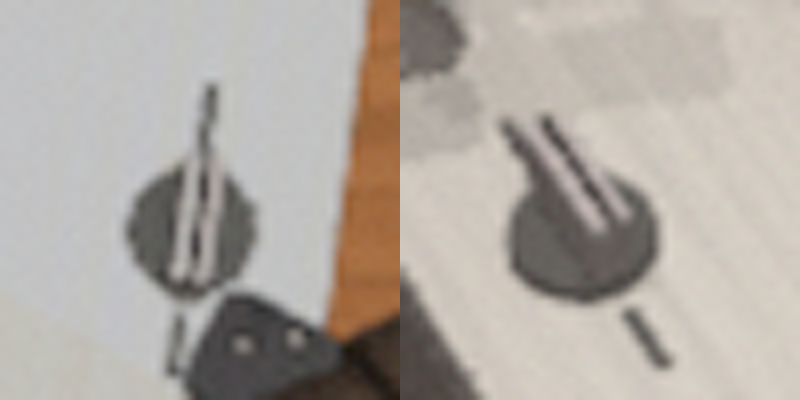

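```bash
python3 - <<'E'
from h import *
b=get_image('top');a=get_image('scene')
g=cv2.imread('pics/t14.png').min(2)[180:230,285:335];g=cv2.resize(g,None,fx=8,fy=8,interpolation=cv2.INTER_CUBIC).astype(float)
t=lambda p:(np.array(p)+.5)/8-.5+[285,180]
def ang(p,q): d=np.array(q)-p;return np.degrees(np.arctan2(d[1],d[0]))
pts=[]
for r in range(175,268,3):
    c=int(206-(r-150)*.13);x=np.arange(c-24,c+25)
    w=np.clip(g[r,x]-140,0,None)  # bright strips either side
    if w.sum()>0:pts.append(((x*w).sum()/w.sum(),r))
pts=np.array(pts);k=np.polyfit(pts[:,1],pts[:,0],1);print(k,np.round(pts[:,0]-np.polyval(k,pts[:,1]),1))
S=[atz(b,t((np.polyval(k,r),r)),.161) for r in(270,170)];print('slot',ang(*S),S)
P=[]
for r in list(range(92,140,4))+list(range(318,368,4)):
    c=int(212-(r-88)*.138);x=np.arange(c-14,c+15);x=x[x<195] if r>300 else x
    w=np.clip(150-g[r,x],0,None)
    if w.sum()>0:P.append(((x*w).sum()/w.sum(),r))
P=np.array(P);k=np.polyfit(P[:,1],P[:,0],1);print(np.round(P[:,0]-np.polyval(k,P[:,1]),1))
S=[atz(b,t((np.polyval(k,r),r)),.133) for r in(370,88)];print('marks',ang(*S),S)
E
```

```text
[-1.34792207e-01  2.25671954e+02] [ 2.3  0.8  0.2  0.2  0.1  0.   0.1  0.2  0.5  0.6  0.3 -0.4 -1.8 -3.3
 -3.3 -2.  -1.  -0.5  0.   0.4  0.8  1.1  1.5  1.3  0.8  0.3  0.3  1.1
  1.4 -0.1 -1.8]
slot -7.080038120225215 [array([ 0.52658942, -0.03301028,  0.161     ]), array([ 0.5568654 , -0.03677065,  0.161     ])]
[-0.   0.2  0.1  0.4  0.9  1.8  2.1  1.2 -1.2 -2.1 -2.1 -1.9 -0.7 -0.1
  0.3  0.4  0.4  0.7  0.8  0.7 -0.4 -0.6 -1.3 -0.9  1.1]
marks -7.317792351580356 [array([ 0.49947981, -0.03024548,  0.133     ]), array([ 0.58702846, -0.04148836,  0.133     ])]
```

Top view: the slot is at -7.1° and the marks at -7.3°, so they are aligned. Now to press the panel, at chest-local (0, +5 mm), clear of the wing.

```bash
python3 gl.py 0 .005 .16
```

```text
t 24.0 p [ 0.3929 -0.015   0.3042] jaw yaw -26.93 yaxis [-0.0015 -0.0015 -1.    ] F [ 0.0798 -0.0331  0.8061] w 0.548 q [-1.4752 -0.2835  1.1798  2.0543  0.2807  1.2132 -0.881 ]
shift mm [-92.5514 121.9584 127.8359] turn deg [  0.0593 -20.3252   0.1058]
```

Request:
arm_command(plan=[[[-0.025,0,0.035],[0,-7,0]],[[-0.05,0.02,0.07],[0,-14,0]],[[-0.075,0.04,0.1],[0,-20,0]],[[-0.0925,0.06,0.128],[0,-20.3,0]],[[-0.0925,0.09,0.128],[0,-20.3,0]]], fingers=1, squeeze=20)

```text
clock: 24.5
position: [0.4357, 0.0059, 0.2941]
ee_rot: [-1.119, 1.266, -1.312]
force: [-0.5, -0.3, 0.7]
width: 0.164
```

Request:
arm_command(plan=[[[0,0,0],[0,0,0]],[[0,0,0],[0,0,0]],[[0,0,0],[0,0,0]],[[0,0,0],[0,0,0]]])

```text
clock: 24.9
position: [0.4355, 0.0056, 0.294]
ee_rot: [-1.121, 1.264, -1.309]
force: [0.2, -0.4, -0.8]
width: -0.001
```

```bash
python3 gl.py 0 .005 .135
```

```text
t 24.9 p [0.4355 0.0056 0.294 ] jaw yaw -6.56 yaxis [ 0.0396  0.0007 -0.9992] F [ 0.2455 -0.3643 -0.8071] w -0.001 q [-1.7853 -0.4376  1.3173  2.0225  0.4687  1.2341 -0.757 ]
shift mm [-16.0581 141.397  106.3808] turn deg [-2.2515  0.046  -0.3016]
```

Joints 2 and 3 have drifted to their limits. Moving outward should bring the arm back within range.

Request:
arm_command(plan=[[[0,0,0.03],[0,0,0]],[[0,0.01,0.06],[0,0,0]],[[0,0.02,0.09],[-2.2,0,0]],[[0,0.04,0.106],[-2.2,0,0]]])

```text
clock: 25.3
position: [0.4473, -0.0037, 0.3117]
ee_rot: [-1.113, 1.261, -1.308]
force: [1.0, -0.3, -0.0]
width: 0.004
```

```bash
python3 gl.py 0 .005 .16
```

```text
t 25.3 p [ 0.4473 -0.0037  0.3117] jaw yaw -6.52 yaxis [ 0.0472  0.0051 -0.9989] F [ 0.9667 -0.3487 -0.0152] w 0.004 q [-1.7696 -0.4376  1.3171  1.9753  0.462   1.2673 -0.7185]
shift mm [-23.1336 134.4117  93.0035] turn deg [-2.6555  0.0897 -0.6015]
```

Request:
arm_command(plan=[[[0,0,0],[0,8,0]],[[0,0,0],[0,16,0]],[[0,0.005,0],[0,24,0]],[[0,0.01,0],[0,32,0]],[[0,0.015,0],[0,40,0]]])

```text
clock: 25.8
position: [0.4418, -0.0034, 0.2982]
ee_rot: [-0.652, 1.75, -1.778]
force: [0.5, 0.2, 0.5]
width: 0.004
```

```bash
python3 gl.py 0 .005 .2 -60
```

```text
t 25.8 p [ 0.4418 -0.0034  0.2982] jaw yaw -46.83 yaxis [ 0.0513  0.0042 -0.9987] F [0.4846 0.2242 0.5297] w 0.004 q [-1.7636 -0.4376  1.3176  2.0117  0.4705  1.2316 -1.4333]
shift mm [-83.4786  81.5838  61.1697] turn deg [-1.4209 19.806  -2.5992]
```

Request:
arm_command(plan=[[[0,0,0.03],[0,0,0]],[[0,0.01,0.06],[0,0,0]],[[0,0.02,0.09],[0,0,0]],[[0,0.03,0.12],[0,0,0]]])

```text
clock: 26.2
position: [0.4542, -0.071, 0.3081]
ee_rot: [-0.62, 1.716, -1.783]
force: [-0.4, -0.9, -0.1]
width: 0.004
```

```bash
python3 gl.py 0 .005 .2 -60; python3 -c "
from cell import arm
print([x for x in dir(arm) if not x.startswith('__')])"
```

```text
t 26.2 p [ 0.4542 -0.071   0.3081] jaw yaw -46.62 yaxis [ 0.0898 -0.0027 -0.996 ] F [-0.3644 -0.8584 -0.0785] w 0.004 q [-1.6161 -0.4377  1.3178  1.9874  0.4844  1.2184 -1.2748]
shift mm [-118.1502   93.9833    0.787 ] turn deg [-2.9826 20.0867 -4.2339]

['PlanningError', 'tip_extent']
```

```bash
cat > kin.py <<'E'
import numpy as np
from scipy.spatial.transform import Rotation as Ro
from scipy.optimize import least_squares
D=[ # q, p, jawyaw deg, yaxis
([-1.3686,.4345,.025,1.5732,-.0116,1.134,-.0751],[.1876,.5962,.2487],72.53,[0,0,-1]),
([-.3118,.5137,.8739,1.8036,-.4533,1.0417,-.4827],[.5368,-.2107,.1984],-69.83,[-.0023,.0027,-1]),
([-.2243,.6329,.772,1.8823,-.5767,.8609,-.3787],[.5406,-.2178,.1019],-69.89,[.0024,0,-1]),
([-.1857,.6902,.7134,1.9162,-.6394,.7738,-.3304],[.5388,-.217,.0552],-69.96,[.0021,-.0005,-1]),
([-.1867,.6911,.712,1.9193,-.6405,.7719,-.3304],[.5376,-.2156,.0537],-69.96,[0,0,-1]),
([-.5632,.3536,.6257,1.811,-.2353,1.0527,.0249],[.549,-.0003,.2381],-7.22,[-.0008,-.0003,-1]),
([-.4741,.5409,.5151,1.9617,-.3875,.7356,.1574],[.5493,.0053,.089],-6.53,[.0007,0,-1]),
([-.46,.5655,.4964,1.9731,-.4069,.7011,.1741],[.5489,.0056,.0719],-6.47,[0,0,-1]),
([-.8895,.2335,.5847,1.646,-.1318,1.3046,-.3932],[.5101,.1754,.3547],-6.36,[-.0022,-.0017,-1]),
([-.87,.2762,.5758,1.7408,-.1613,1.1729,-.3636],[.5128,.1735,.2966],-6.59,[-.0006,-.0006,-1]),
([-.7837,.2191,.61,1.8106,-.1373,1.1527,-.2424],[.5028,.094,.2969],-6.49,[.0012,.0008,-1]),
([-.6777,.2161,.642,1.8903,-.1457,1.0824,-.0912],[.4939,.0214,.2695],-6.48,[-.0007,0,-1]),
([-.4933,.3608,.6091,2.0499,-.2825,.8113,.1695],[.4873,-.0416,.1544],-6.45,[.0005,0,-1]),
([-.7254,-.0623,.6495,2.0103,.0412,1.1822,-.205],[.3931,-.0309,.3171],-6.45,[-.001,-.0005,-1]),
([-.5738,.4022,.7396,1.8657,-.3198,.9949,-.271],[.5436,-.0354,.2085],-32.88,[.0005,-.0002,-1]),
([-.5406,.4566,.7036,1.915,-.372,.9027,-.2264],[.5435,-.0351,.164],-32.87,[0,0,-1]),
([-.7244,.5637,1.0172,1.9274,-.5803,.9793,-1.1192],[.5433,-.0344,.1638],-96.55,[-.0004,.0008,-1]),
([-1.4756,-.2836,1.1802,2.054,.2807,1.2133,-.8767],[.3929,-.015,.3043],-26.68,[-.0016,-.0013,-1]),
([-1.7853,-.4376,1.3173,2.0225,.4687,1.2341,-.757],[.4355,.0056,.294],-6.56,[.0396,.0007,-.9992]),
([-1.6161,-.4377,1.3178,1.9874,.4844,1.2184,-1.2748],[.4542,-.071,.3081],-46.62,[.0898,-.0027,-.996]),
]
Q=np.array([d[0] for d in D]);P=np.array([d[1] for d in D])
RT=[]
for _,_,y,ya in D:
    ya=np.array(ya,float);ya/=np.linalg.norm(ya);c=np.cos(np.radians(y));s=np.sin(np.radians(y))
    zh=np.array([c,s,0]);zz=-(ya[0]*c+ya[1]*s)/ya[2];z=np.array([c,s,zz]);z/=np.linalg.norm(z)
    RT.append(np.c_[np.cross(ya,z),ya,z])
AX='zyzyzyz'
def fk(par,q,sg):
    off=par[:24].reshape(8,3);R=np.eye(3);p=np.zeros(3)
    for i in range(7):
        p=p+R@off[i];R=R@Ro.from_euler(AX[i],sg[i]*q[i]).as_matrix()
    return p+R@off[7],R@Ro.from_rotvec(par[24:27]).as_matrix()
def res(par,sg):
    o=[]
    for q,p,R in zip(Q,P,RT):
        pp,RR=fk(par,q,sg);o+=list((pp-p)*10);o+=list((Ro.from_matrix(R.T@RR).as_rotvec()))
    return np.array(o+list(.002*par[:24]))
if __name__=='__main__':
    import itertools,sys
    best=None
    for s1,s3,s5,s7 in itertools.product((-1,1),repeat=4):
        sg=(s1,1,s3,1,s5,1,s7)
        # rotation-only check
        Rs=[fk(np.zeros(27),q,sg)[1].T@R for q,R in zip(Q,RT)]
        m=Ro.from_matrix(np.array(Rs)).mean();e=np.mean([(m.inv()*Ro.from_matrix(r)).magnitude() for r in Rs])
        if best is None or e<best[0]:best=(e,sg,m)
    print(best[0],best[1])
    x0=np.zeros(27);x0[2]=.3;x0[8]=.1;x0[11]=.3;x0[17]=.3;x0[23]=.2;x0[24:]=best[2].as_rotvec()
    r=least_squares(res,x0,args=(best[1],));print(r.cost)
    np.savez('kin.npz',par=r.x,sg=best[1]);print(r.x[:24].reshape(8,3).round(4))
    for q,p,R in zip(Q,P,RT):
        pp,RR=fk(r.x,q,best[1]);print(((pp-p)*1000).round(1),np.degrees(Ro.from_matrix(R.T@RR).magnitude()).round(2))
E
python3 kin.py
```

```text
0.00012414162720079093 (-1, 1, -1, 1, -1, 1, -1)
3.0757527391043892e-06
[[-0.000e+00  0.000e+00  1.360e-01]
 [ 1.000e-04 -1.820e-02  1.360e-01]
 [-1.000e-04 -1.820e-02  2.788e-01]
 [ 1.000e-04 -8.300e-03  2.788e-01]
 [ 1.000e-04 -8.300e-03  2.138e-01]
 [-1.000e-04 -2.000e-04  2.138e-01]
 [ 2.000e-04 -2.000e-04  1.742e-01]
 [ 0.000e+00  0.000e+00  1.742e-01]]
[0. 0. 0.] 0.0
[-0.  0. -0.] 0.01
[ 0. -0.  0.] 0.01
[-0. -0. -0.] 0.0
[ 0. -0.  0.] 0.02
[0. 0. 0.] 0.01
[-0.  0.  0.] 0.01
[-0.  0. -0.] 0.0
[-0.  0.  0.] 0.0
[ 0. -0. -0.] 0.01
[-0. -0. -0.] 0.0
[0. 0. 0.] 0.01
[ 0. -0. -0.] 0.01
[-0.   0.   0.1] 0.01
[ 0.  -0.  -0.1] 0.0
[-0.1  0.   0. ] 0.01
[-0. -0. -0.] 0.01
[0.  0.1 0. ] 0.01
[-0. -0.  0.] 0.01
[ 0. -0. -0.] 0.0
```

```bash
cat > sim.py <<'E'
import numpy as np
from kin import fk,Ro
z=np.load('kin.npz');par,sg=z['par'],z['sg']
LO=np.array([-2.62,-.44,-1.27,.08,-1.32,.12,-2.74]);HI=np.array([2.62,2.09,1.32,2.57,4.46,2,2.74])
LO2=LO.copy();HI2=HI.copy();LO2[1]=-.4376;HI2[2]=1.3176
VM=.7*np.array([2.22,2.22,3.01,3.01,3.14,3.14,3.14])*.1
F=lambda q:fk(par,q,sg)
def jac(q):
    p,R=F(q);J=np.zeros((6,7))
    for i in range(7):
        d=np.zeros(7);d[i]=1e-5;p2,R2=F(q+d);J[:3,i]=(p2-p)/1e-5;J[3:,i]=Ro.from_matrix(R2@R.T).as_rotvec()/1e-5
    return J
def ik(q,pt,Rt,mode='clip',w=None,n=60,lam=1e-3):
    q=q.copy();w=np.ones(7) if w is None else w
    for _ in range(n):
        p,R=F(q);e=np.r_[pt-p,Ro.from_matrix(Rt@R.T).as_rotvec()]
        if np.linalg.norm(e)<1e-5:break
        m=np.linalg.norm(e);e=e*min(1,.1/m)
        J=jac(q);act=np.ones(7,bool)
        for k in range(4):
            Ja=J*act*w;dq=w*(Ja.T@np.linalg.solve(Ja@Ja.T+lam**2*np.eye(6),e))
            if mode=='clip':break
            bad=((q+dq>HI2+1e-9)|(q+dq<LO2-1e-9))&act
            if not bad.any():break
            act&=~bad
        q=np.clip(q+dq,LO2,HI2)
    return q
def rows(q,plan,mode='clip',**k):
    p0,R0=F(q);p,R=p0,R0
    for sh,tu in plan:
        pt=p0+R0@np.array(sh,float);Rt=R0@Ro.from_rotvec(np.radians(tu)).as_matrix()
        dp=pt-p;n=np.linalg.norm(dp);dp*=min(1,.05/max(n,1e-9))
        dr=Ro.from_matrix(Rt@R.T).as_rotvec();a=np.linalg.norm(dr);dr*=min(1,.15/max(a,1e-9))
        q=ik(q,p+dp,Ro.from_rotvec(dr).as_matrix()@R,mode,**k);p,R=F(q)
    return q
E
cat > test.py <<'E'
from sim import *
np.set_printoptions(precision=3,suppress=True)
q13=np.array([-.7254,-.0623,.6495,2.0103,.0412,1.1822,-.205])
p1=[[[-0.004,0.02,0.04],[0,7,0]],[[-0.008,0.04,0.08],[0,14,0]],[[-0.013,0.06,0.12],[0,20,0]],[[-0.013,0.09,0.15],[0,26.4,0]],[[-0.013,0.11,0.15],[0,26.4,0]]]
print('T1',rows(q13,p1),'act [-.5738 .4022 .7396 1.8657 -.3198 .9949 -.271]')
q15=np.array([-.5406,.4566,.7036,1.915,-.372,.9027,-.2264])
p2=[[[0,0,0],[0,a,0]] for a in(6,13,20,27,34,41,48,55,61,63.8)]
print('T2',rows(q15,p2),'act [-.7244 .5637 1.0172 1.9274 -.5803 .9793 -1.1192]')
q16=np.array([-.7244,.5637,1.0172,1.9274,-.5803,.9793,-1.1192])
p3=[[[0,-.02,0],[0,0,0]],[[0,-.06,0],[0,0,0]],[[.04,-.1,0],[0,0,0]],[[.08,-.13,0],[0,0,0]],[[.13,-.15,0],[0,0,0]]]
r=rows(q16,p3);print('T3',r,'act(lag) [-1.204 .1145 1.287 1.962 -.118 1.151 -1.561]')
p4=[[[.01*i,0,0],[0,-8*i,0]] for i in range(1,6)];r=rows(r,p4);r=rows(r,[[[0,0,0],[0,-8*i,0]] for i in(1,2,3,3.75)])
print('T4',r,'act [-1.4756 -.2836 1.1802 2.054 .2807 1.2133 -.8767]')
E
python3 test.py
```

```text
T1 [-0.569  0.403  0.731  1.866 -0.317  0.993 -0.275] act [-.5738 .4022 .7396 1.8657 -.3198 .9949 -.271]
T2 [-0.725  0.564  1.019  1.927 -0.58   0.979 -1.12 ] act [-.7244 .5637 1.0172 1.9274 -.5803 .9793 -1.1192]
T3 [-1.362 -0.037  1.318  1.99   0.038  1.161 -1.744] act(lag) [-1.204 .1145 1.287 1.962 -.118 1.151 -1.561]
T4 [-1.535 -0.438  1.079  2.076  0.397  1.304 -1.072] act [-1.4756 -.2836 1.1802 2.054 .2807 1.2133 -.8767]
```

```bash
cat > t2.py <<'E'
from sim import *
np.set_printoptions(precision=3,suppress=True)
q18=np.array([-1.7853,-.4376,1.3173,2.0225,.4687,1.2341,-.757])
pl=[[[0,0,.03],[0,0,0]],[[0,.01,.06],[0,0,0]],[[0,.02,.09],[-2.2,0,0]],[[0,.04,.106],[-2.2,0,0]]]
for m in('clip','act'):
    r=rows(q18,pl,m);print(m,r,F(r)[0],'act [-1.7696 -.4376 1.3171 1.9753 .462 1.2673 -.7185]')
q=np.array([-1.7636,-.4376,1.3176,2.0117,.4705,1.2316,-1.4333])
pl=[[[0,0,.03],[0,0,0]],[[0,.01,.06],[0,0,0]],[[0,.02,.09],[0,0,0]],[[0,.03,.12],[0,0,0]]]
for m in('clip','act'):
    r=rows(q,pl,m);print(m,r,F(r)[0],'act [-1.6161 -.4377 1.3178 1.9874 .4844 1.2184 -1.2748]')
# directions which release both limits from current
q=np.array([-1.6161,-.4377,1.3178,1.9874,.4844,1.2184,-1.2748])
J=jac(q);Pi=np.linalg.pinv(J);R=F(q)[1];B=np.zeros((6,6));B[:3,:3]=R;B[3:,3:]=R
M=Pi@B
print('dq per tool twist (cols x y z rx ry rz), rows q1..q7');print(M)
print('null',np.linalg.svd(J)[2][-1])
E
python3 t2.py
```

```text
clip [-2.13  -0.438  1.318  1.867  0.579  1.351 -0.861] [0.479 0.127 0.357] act [-1.7696 -.4376 1.3171 1.9753 .462 1.2673 -.7185]
act [-1.771 -0.438  1.317  1.968  0.444  1.299 -0.713] [ 0.438 -0.004  0.314] act [-1.7696 -.4376 1.3171 1.9753 .462 1.2673 -.7185]
clip [-1.931 -0.438  1.318  1.889  0.554  1.312 -1.439] [0.489 0.043 0.347] act [-1.6161 -.4377 1.3178 1.9874 .4844 1.2184 -1.2748]
act [-1.621 -0.438  1.318  1.979  0.468  1.246 -1.276] [ 0.448 -0.068  0.311] act [-1.6161 -.4377 1.3178 1.9874 .4844 1.2184 -1.2748]
dq per tool twist (cols x y z rx ry rz), rows q1..q7
[[ 3.634 -1.755 -1.746  0.742  0.132  1.149]
 [-0.629 -0.293 -0.809  0.563  0.279 -0.466]
 [-2.755  2.388  2.817 -0.831  0.149 -1.092]
 [ 1.22   1.563 -1.591  0.557  0.002  0.423]
 [ 0.218  0.955  0.961  0.417 -0.266  0.   ]
 [ 0.194 -2.207  0.609 -0.689 -0.183 -0.726]
 [ 0.589 -0.587  1.23  -0.447 -0.669  0.019]]
null [ 0.23   0.485  0.258  0.003 -0.461 -0.318  0.576]
```

```bash
nproc; cat > search.py <<'E'
from sim import *
import sys
from multiprocessing import Pool
np.set_printoptions(precision=3,suppress=True)
q0=np.array([-1.6161,-.4377,1.3178,1.9874,.4844,1.2184,-1.2748])
def Rd(y):
    y=np.radians(y);z=np.array([np.cos(y),np.sin(y),0]);yy=np.array([0,0,-1.]);return np.c_[np.cross(yy,z),yy,z]
def goto(q,pt,yaw,nmax=16):
    p,R=F(q);Rt=Rd(yaw)
    for k in range(nmax):
        dp=pt-p;n=np.linalg.norm(dp);dp=dp*min(1,.04/max(n,1e-9))
        dr=Ro.from_matrix(Rt@R.T).as_rotvec();a=np.linalg.norm(dr);dr=dr*min(1,.13/max(a,1e-9))
        q=ik(q,p+dp,Ro.from_rotvec(dr).as_matrix()@R,'act',n=12)
        pn,Rn=F(q)
        if np.linalg.norm(pn-p)<2e-4 and np.linalg.norm(Ro.from_matrix(Rn@R.T).as_rotvec())<1e-3: return q,k
        p,R=pn,Rn
        if pn[2]<.19:return None,k
    return q,k
T=np.array([.548+.0006,.0045+.005,.2])
def trial(seed):
    r=np.random.default_rng(seed);q=q0;w=[];n=0
    for i in range(r.integers(0,3)):
        w.append((np.array([r.uniform(.35,.6),r.uniform(-.35,.15),r.uniform(.22,.42)]).round(2),round(r.uniform(-140,20))))
    yl=round(r.uniform(-140,20));w.append((T,yl))
    for pt,y in w:
        q,k=goto(q,pt,y);n+=k
        if q is None:return None
    p,R=F(q);e=np.linalg.norm(p-T)+.1*np.linalg.norm(Ro.from_matrix(Rd(yl)@R.T).as_rotvec())
    mar=np.min(np.minimum(q-LO,HI-q))
    return e,mar,n,w,q
if __name__=='__main__':
    with Pool() as P: out=[o for o in P.imap_unordered(trial,range(int(sys.argv[1]))) if o]
    g=sorted([o for o in out if o[0]<.003],key=lambda o:(-min(o[1],.15),o[2]))
    print(len(out),len(g))
    for o in g[:6]:print(o)
    if not g:
        for o in sorted(out,key=lambda o:o[0])[:4]:print(o)
E
export OMP_NUM_THREADS=1; time timeout 560 python3 search.py 300
```

```text
4
299 26
(np.float64(2.204092008059585e-06), np.float64(0.23838643991222552), 12, [(array([0.36, 0.06, 0.38]), -44), (array([0.549, 0.009, 0.2  ]), -84)], array([-0.845,  0.539,  1.082,  1.879, -0.547,  1.058, -1.005]))
(np.float64(7.019288906218985e-09), np.float64(0.197242788193827), 14, [(array([0.35, 0.14, 0.36]), -53), (array([0.549, 0.009, 0.2  ]), -102)], array([-0.864,  0.56 ,  1.123,  1.88 , -0.576,  1.073, -1.288]))
(np.float64(1.8459869214952598e-10), np.float64(0.4367719559855393), 15, [(array([ 0.36, -0.04,  0.28]), -85), (array([0.41, 0.09, 0.3 ]), -81), (array([0.549, 0.009, 0.2  ]), -45)], array([-0.739,  0.46 ,  0.883,  1.872, -0.419,  1.006, -0.462]))
(np.float64(1.715392146276573e-08), np.float64(0.2608622862518395), 15, [(array([ 0.39, -0.04,  0.29]), -81), (array([0.55, 0.13, 0.25]), -75), (array([0.549, 0.009, 0.2  ]), -85)], array([-0.834,  0.529,  1.059,  1.878, -0.532,  1.051, -1.04 ]))
(np.float64(3.273056167831955e-06), np.float64(0.3328230333793766), 15, [(array([0.42, 0.1 , 0.42]), -104), (array([0.549, 0.009, 0.2  ]), -111)], array([-0.798,  0.498,  0.987,  1.876, -0.483,  1.03 , -1.545]))
(np.float64(4.107349094007862e-06), np.float64(0.4013367132413408), 15, [(array([ 0.36, -0.07,  0.38]), -100), (array([0.549, 0.009, 0.2  ]), -60)], array([-0.76 ,  0.472,  0.919,  1.874, -0.44 ,  1.013, -0.701]))
real	2m0.104s
user	7m46.163s
sys	0m0.309s
```

My fitted arm model reproduces the clamped moves and shows a way out: first to (.36,-.07,.38) at yaw -100, then to the press hover at yaw -60.

```bash
python3 go.py .36 -.07 .38 -100
```

```text
t 26.2 p [ 0.4542 -0.071   0.3081] jaw yaw -46.62 yaxis [ 0.0898 -0.0027 -0.996 ] F [-0.3644 -0.8584 -0.0785] w 0.004 q [-1.6161 -0.4377  1.3178  1.9874  0.4844  1.2184 -1.2748]
shift mm [ 62.8121 -80.0927 -60.7727] turn deg [-1.6925 53.4632 -5.0694]
```

Request:
arm_command(plan=[[[0.02,-0.025,-0.02],[-0.2,7.5,-0.7]],[[0.04,-0.05,-0.04],[-0.5,15,-1.5]],[[0.063,-0.08,-0.06],[-0.7,23,-2.2]],[[0.063,-0.08,-0.06],[-1,31,-3]],[[0.063,-0.08,-0.06],[-1.3,39,-3.7]]])

```text
clock: 26.7
position: [0.3601, -0.0699, 0.3808]
ee_rot: [-0.054, 2.164, -2.182]
force: [-0.2, 0.4, 0.3]
width: -0.001
```

```bash
python3 go.py .36 -.07 .38 -100
```

```text
t 26.7 p [ 0.3601 -0.0699  0.3808] jaw yaw -85.86 yaxis [ 0.0234 -0.0075 -0.9997] F [-0.157   0.4378  0.3372] w -0.001 q [-1.0603 -0.3288  0.8299  1.9585  0.2579  1.3939 -1.7974]
shift mm [0.1636 0.8241 0.0335] turn deg [-0.3628 14.1478 -1.3641]
```

```bash
python3 go.py .5486 .0095 .2 -60; python3 - <<'E'
from search import *
q=np.array([-1.0603,-.3288,.8299,1.9585,.2579,1.3939,-1.7974])
for y in(-85,-60,-40): print(y,goto(q,T,y))
E
```

```text
t 26.7 p [ 0.3601 -0.0699  0.3808] jaw yaw -85.86 yaxis [ 0.0234 -0.0075 -0.9997] F [-0.157   0.4378  0.3372] w -0.001 q [-1.0603 -0.3288  0.8299  1.9585  0.2579  1.3939 -1.7974]
shift mm [-189.5482  184.5839  -67.2865] turn deg [ -0.8123 -25.8502  -1.1647]
-85 (array([-0.803,  0.502,  0.997,  1.876, -0.49 ,  1.033, -1.084]), 7)
-60 (array([-0.807,  0.505,  1.005,  1.877, -0.495,  1.035, -0.642]), 7)
-40 (array([-0.752,  0.467,  0.905,  1.873, -0.432,  1.01 , -0.361]), 7)
```

Request:
arm_command(plan=[[[-0.03,0.02,-0.01],[-0.3,-7,-0.3]],[[-0.065,0.05,-0.02],[-0.5,-14,-0.6]],[[-0.1,0.08,-0.035],[-0.7,-21,-0.9]],[[-0.135,0.11,-0.05],[-0.8,-25.8,-1.2]],[[-0.165,0.14,-0.06],[-0.8,-25.8,-1.2]]])

```text
clock: 27.2
position: [0.4812, -0.0115, 0.2823]
ee_rot: [-0.522, 1.922, -1.923]
force: [-0.7, 3.1, 3.3]
width: 0.008
```

```bash
python3 gl.py 0 .012 .165 -53.4
```

```text
t 27.2 p [ 0.4812 -0.0115  0.2823] jaw yaw -59.63 yaxis [ 0.0003 -0.0003 -1.    ] F [-0.7174  3.0974  3.347 ] w 0.008 q [-1.0184  0.2789  1.1873  1.919  -0.2856  1.1317 -0.7616]
shift mm [-72.9104  95.3103  10.3613] turn deg [-0.0238  0.3709 -0.0028]
```

Request:
arm_command(plan=[[[0,0,0],[0,0,0]],[[0,0,0],[0,0,0]],[[0,0,0],[0,0,0]]])

```text
clock: 27.5
position: [0.4793, -0.0139, 0.2829]
ee_rot: [-0.516, 1.929, -1.928]
force: [-0.3, -0.5, 0.1]
width: 0.009
```

```bash
python3 gl.py 0 .012 .14 -53.4
```

```text
t 27.5 p [ 0.4793 -0.0139  0.2829] jaw yaw -60.13 yaxis [-0.0013 -0.0001 -1.    ] F [-0.3473 -0.4858  0.0733] w 0.009 q [-1.0152  0.2724  1.1844  1.9207 -0.2784  1.1326 -0.7726]
shift mm [-76.0149 120.8414   8.7083] turn deg [ 0.0329 -0.1266  0.0675]
```

Request:
arm_command(plan=[[[-0.025,0.015,0.003],[0,0,0]],[[-0.05,0.03,0.006],[0,0,0]],[[-0.076,0.05,0.009],[0,0,0]],[[-0.076,0.06,0.009],[0,0,0]],[[-0.076,0.08,0.009],[0,0,0]]])

```text
clock: 28.0
position: [0.5506, 0.0173, 0.2048]
ee_rot: [-0.512, 1.927, -1.924]
force: [0.1, -0.3, 0.5]
width: 0.004
```

Request:
arm_command(plan=[[[0,0,0],[0,0,0]],[[0,0,0],[0,0,0]]])

```text
clock: 28.2
position: [0.5494, 0.0171, 0.2042]
ee_rot: [-0.515, 1.929, -1.925]
force: [-0.3, 0.6, 1.0]
width: 0.004
```

```bash
python3 gl.py 0 .012 .134 -53.4; python3 - <<'E'
from h import *
a=get_image('scene');save(a,'s15.png')
cv2.imwrite('pics/s15c.png',cv2.resize(a['color'][110:290,170:350,::-1],None,fx=3.3,fy=3.3,interpolation=cv2.INTER_CUBIC))
E
```

```text
t 28.2 p [0.5494 0.0171 0.2042] jaw yaw -60.04 yaxis [ 0.0001  0.0018 -1.    ] F [-0.295   0.643   0.9823] w 0.004 q [-0.8253  0.5044  1.0148  1.8696 -0.4963  1.046  -0.6547]
shift mm [ 0.4459 48.1979  0.6787] turn deg [ 0.0871 -0.0425 -0.0597]
```

View pics/s15c.png

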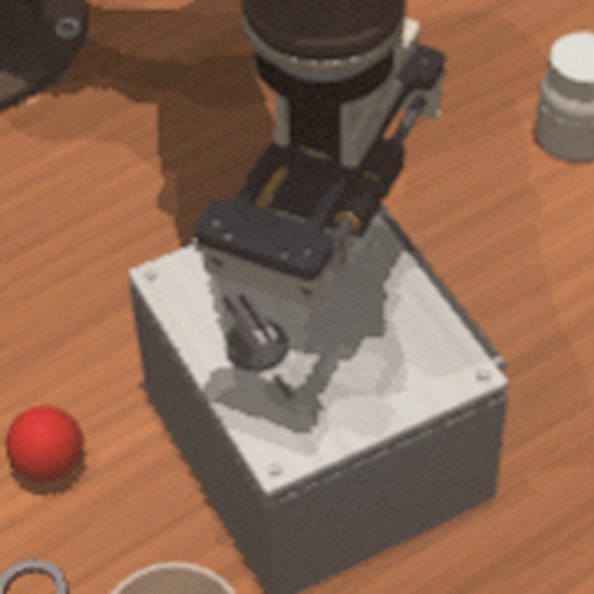

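The wing and marks are in line, and the fingers hang clear of them. Lowering now, then pressing in small steps.

Request:
arm_command(plan=[[[0,0.015,0],[0,0,0]],[[0,0.03,0],[0,0,0]],[[0,0.042,0],[0,0,0]],[[0,0.047,0],[0,0,0]],[[0,0.047,0],[0,0,0]]])

```text
clock: 28.75
position: [0.5491, 0.0172, 0.1541]
ee_rot: [-0.52, 1.928, -1.929]
force: [-0.4, 0.2, 0.2]
width: 0.006
```

Request:
arm_command(plan=[[[0,0.001,0],[0,0,0]],[[0,0.002,0],[0,0,0]],[[0,0.003,0],[0,0,0]],[[0,0.004,0],[0,0,0]],[[0,0.005,0],[0,0,0]]])

```text
clock: 29.25
position: [0.55, 0.0171, 0.1505]
ee_rot: [-0.518, 1.927, -1.927]
force: [-1.1, -0.9, 6.0]
width: 0.003
```

Request:
arm_command(plan=[[[0,0.001,0],[0,0,0]],[[0,0.002,0],[0,0,0]],[[0,0.002,0],[0,0,0]]])

```text
clock: 29.55
position: [0.55, 0.0171, 0.1486]
ee_rot: [-0.518, 1.927, -1.927]
force: [-1.4, -0.1, 7.5]
width: 0.006
```

Request:
arm_command(plan=[[[0,0.001,0],[0,0,0]],[[0,0.001,0],[0,0,0]],[[0,0.001,0],[0,0,0]]])

```text
clock: 29.85
position: [0.5501, 0.0171, 0.1477]
ee_rot: [-0.517, 1.927, -1.927]
force: [-1.3, 0.3, 7.9]
width: 0.007
```

Request:
arm_command(plan=[[[0,0.0007,0],[0,0,0]],[[0,0.0007,0],[0,0,0]],[[0,0.0007,0],[0,0,0]]])

```text
clock: 30.15
position: [0.5501, 0.0171, 0.1471]
ee_rot: [-0.517, 1.927, -1.927]
force: [-2.2, -0.1, 8.0]
width: 0.008
```

Request:
arm_command(plan=[[[0,0.0005,0],[0,0,0]],[[0,0.0005,0],[0,0,0]],[[0,0.0005,0],[0,0,0]]])

```text
clock: 30.45
position: [0.5501, 0.0171, 0.1466]
ee_rot: [-0.517, 1.927, -1.927]
force: [-1.7, 0.6, 10.0]
width: 0.003
```

Request:
arm_command(plan=[[[0,0.0003,0],[0,0,0]],[[0,0.0003,0],[0,0,0]],[[0,0.0003,0],[0,0,0]]])

```text
clock: 30.75
position: [0.5501, 0.0171, 0.1465]
ee_rot: [-0.517, 1.927, -1.927]
force: [-2.7, -0.0, 11.5]
width: 0.005
```

Request:
arm_command(plan=[[[0,0.0004,0],[0,0,0]],[[0,0.0004,0],[0,0,0]],[[0,0.0004,0],[0,0,0]]])

```text
clock: 31.05
position: [0.5502, 0.0171, 0.1463]
ee_rot: [-0.517, 1.927, -1.927]
force: [-2.7, 0.8, 14.2]
width: 0.004
```

Request:
arm_command(plan=[[[0,0,0],[0,0,0]],[[0,0,0],[0,0,0]]])

```text
clock: 31.25
position: [0.5502, 0.0171, 0.1463]
ee_rot: [-0.517, 1.927, -1.927]
force: [-2.0, 0.3, 14.4]
width: 0.007
```

```bash
python3 - <<'E'
from h import *
a=get_image('scene');save(a,'s16.png');b=get_image('top')
for _ in range(3):
    get_image('top');s=observe();print(s['clock'],s['force'].round(2),s['position'].round(4))
cv2.imwrite('pics/s16c.png',cv2.resize(a['color'][110:290,170:350,::-1],None,fx=3.3,fy=3.3,interpolation=cv2.INTER_CUBIC))
E
```

```text
31.4 [-3.33  1.29 12.46] [0.5502 0.0171 0.1463]
31.45 [-3.58  0.11 13.87] [0.5502 0.0171 0.1463]
31.5 [-2.84  0.61 13.77] [0.5502 0.0171 0.1463]
```

View pics/s16c.png

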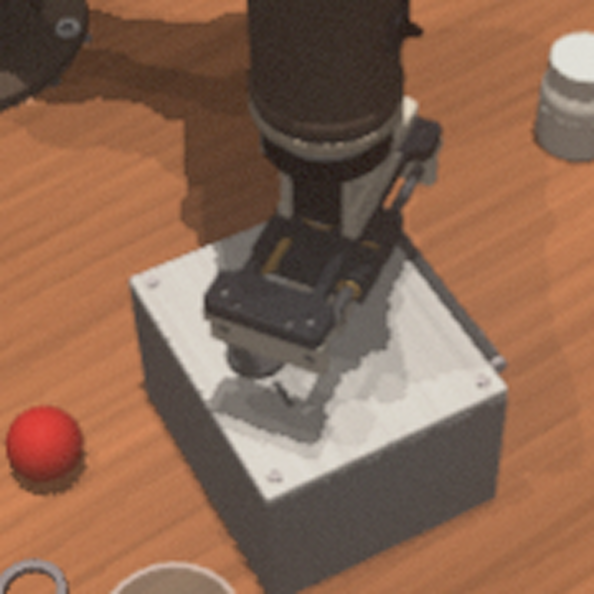

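The panel is flush, the gap along its edge is gone, and the force is steady at about 14 N. Handing in.

```bash
python3 -c "
from cell import sign_off
print(sign_off())"
```

```text
the job is handed in; nothing more can be done
None
```

I finished the job and handed it in at about 31.5 s with the fingers still holding the panel pressed.

- **Ball:** I picked the white ball from its stand and left the two red ones alone. I lowered it until it touched the ring, at the seat height I expected. The press peaked at about 9.5 N, and I eased that off before releasing. A picture afterwards showed the ball in the ring.
- **Panel:** I pushed it shut along its arc with about 2–3 N.
- **Fastener:** It was already about 26° round, so I turned it another 64° clockwise. Afterwards, the top view put the slot at -7.1° and the marks at -7.3°. The scene view, whose reading is rougher, gave the slot about 1–3° short; I went with the top view.
- **Final press:** The panel reached its hard stop and is held at about 14 N. The fingertips read 124.3 mm high against 125 mm for fully home, and the last picture shows no gap along the edge.
- **Beaker, jar and brush:** I never touched them, though I made no final check of their positions.

**Problem on the way:** before the press, two arm joints (2 and 3) stalled against their limits in free air. I backed out along another path and nothing was touched.

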